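# Slide a phone back plate out over the end of its ledge

### The arm

A 7-joint arm with a two-finger parallel gripper is mounted at the origin on the work surface. World frame = base frame: x ahead of the robot, y to its left, z up, the work surface at z = 0. Lengths are in mm, angles in rad, forces in N, time in s.
With the tool pointing down it reaches from about 400 to 850 mm from the base axis. Payload 10.4 kg.
Tool frame: the origin (TCP) lies on the centre line of the jaws, within the pads' length; the fingertips stand ctrl.tips_ahead ahead of it and the grasp point (between the pads) lies 6 mm ahead of it (ctrl.tips_ahead is the distance from the TCP to the fingertips, in mm); x points along the fingers, y is the direction in which the jaws open and shut, and the axes are right-handed (so a half turn about x gives the same grasp; the last joint's range is limited). The gripper opens to 85 mm and grips with 20 to 120 N. Pads are 22 mm wide; open, the fingers measure 114 mm over their backs; the gripper's body (76 mm by 85 mm) begins 54 mm behind the grasp point. The pads swing forward as they close: fully open they stand 13 mm farther back than shut.
Start: joints at [-1.327, 0.332, -0.065, 1.46, 0.022, 1.35, -0.088], TCP at [164.765, 602.914, 216.638] pointing down, gripper open.
Joint ranges: [-2.6, 2.6], [-0.5, 2.12], [-1.47, 1.34], [0.16, 2.42], [-1.27, 4.41], [0.06, 2.06], [-2.6, 2.6]. Speed limits (rad/s): [2.22, 2.22, 2.79, 2.79, 3.14, 3.14, 3.14].

### API

Orientations are given as a unit quaternion [x, y, z, w].
In Python, from workcell import ctrl, eyes gives the robot as it stands.
- The arm moves only by the tool servo_tool, never from a script. Its argument "increments" is a list of rows, each a list of 7 numbers: the shift along the tool's x, y, z scaled (see below), then the turn, a rotation vector about the tool's x, y, z scaled (see below), then the finger opening in mm, from 0 to 85.4. In form: [[dx, dy, dz, ax, ay, az, claw], ...]. A call has 1 to 5 rows; each row shifts and turns the pose as measured when the row begins, along the tool's axes as they then stand; what a row does not reach is not made up. The controller multiplies each number of a shift by 0.06 m and each number of a turn by 6 degrees. A row lasts 1/8 s, in which the tool goes at most 62.5 mm and 10.7 degrees, less where a joint would pass 70% of its speed; a pose out of reach is approached as far as the arm can. A call with a number of a shift or a turn outside -1 to 1 is refused whole. A call with a gripper value outside its range is refused whole. The fingers move at their own pace and stop on an object; "newtons" is the grip in N (left out, the last holds). Time passes only in rows, so rows that do not move let the fingers close. It gives the time, the measured TCP pose, the force and the opening at its end, in the units of the state.
- ctrl.state(): the state, without advancing time (a new reading comes with each control period).
- eyes.read_camera(name): name is "scene" or "top" or "wrist"; returns the picture (400x640x3 uint8, red, green, blue); there is no depth.
- eyes.calibration(name): a dict with "intrinsics" (3x3 intrinsics, pixels), "rvec" (rotation vector, rad) and "tvec" (3), from world to camera coordinates, as OpenCV has them. Camera axes: x right, y down, z forward; pixel columns grow to the right and rows downward; lengths in mm; the calibration is good to about 2 mm. A picture is of the moment at which its call begins: read the wrist's pose just before it. calibration takes no time and is no camera call; for the wrist camera it gives the pose at the moment of the call.
- ctrl.sign_off(): hands the job in, once; it reports no verdict.
The state is a dict: "time": time; "joints": joint angles; "qd": joint speeds; "joint_torque": joint torques, N m; "position": TCP position; "ee_rot": TCP orientation; "force": force on the tool from outside, world axes, zero at the start; "wrist_torque": the same for the moment, N m; "gripper_width": opening from 0.0 (shut) to 1.0 (fully open).
Only numpy, scipy, OpenCV 4.12 (cv2) and the standard library are available. Lean on these libraries where they do the work, as an engineer would, in place of code of your own. Each camera call takes 0.05 s, during which the arm holds its last target.

### The job

On the wooden ledge lies a phone back plate, kept in by a small steel stop at the ledge's open end. Push the stop fully aside to the end of its track, then push the plate along the ledge, sliding it flat and straight, until about a third of its length sticks out past the open end so that its edge can be got hold of later. Use the fingertips only: do not pick up the plate or let it drop, leave the other things where they are, and finish clear of everything.

Things in the scene. Friction and masses are not known exactly. Their poses are not given: they have to be found in the camera images.
- ledge: Plywood ledge fixed on the bench (z = 0). Deck 120 wide (its x), 360 long (its y), top 60 above the bench; origin on the bench under its centre. y points to the open end (to the robot's left), x across, away from the robot. Fence along the far side: inner face x = +48, 10 high, y -180 to 130. At y 156 to 180 the deck widens towards the robot, to x = -108, for the stop's track
- ledge_end (a point): Middle of the upper edge of the ledge's open end: ledge x = 0, y = 180, z = 60 mm. The overhang of the plate is measured from this end
- end_stop (a joint): Steel stop sliding across the ledge's open end, in m: 0 = at the middle of the deck (ledge x = 0), in the plate's way; grows as it slides to ledge -x (towards the robot), up to 0.085 = fully aside, at the end of its track. Starts at 0 to 0.02. About 1.5 N of friction; stays where left; cannot move along the ledge
- stop_mid (a point): Centre of the stop's steel block: 24 (ledge x) by 20 (ledge y) by 26 high, underside 1 above the deck; a dark knob of 16 diameter stands 13 high on it (top 40 above the deck). It slides along ledge y = 168. Beyond the block, seen from the robot, the deck is bare up to its edge at ledge x = 60
- plate: Phone back plate to push: black with aluminium rim, a camera bump 26 square, 2 high near its front end. 72 wide (its x), 146 long (its y), 7 thick, about 0.12 kg, flat on the ledge between dish and stop, roughly parallel to the fence; origin at the centre of its underside, y points along the ledge to the open end. Behind it at least 48 mm of bare deck before the dish
- dish: Small steel screw dish, 42 diameter, 18 high, standing on the closed end of the ledge at about ledge y = -152; origin at its underside. Leave alone
- flux: White bottle with yellow cap, 40 diameter, 100 high, on the bench beyond the ledge; origin at its underside. Leave alone
- cleaner: Clear bottle with white cap, 54 diameter, 120 high, on the bench beyond the ledge; origin at its underside. Leave alone
- driver: Screwdriver with red handle, 150 long, lying on the bench on the robot's side of the ledge. Leave alone
- tweezers: Steel tweezers, 130 long, 6 high, lying on the bench on the robot's side of the ledge. Leave alone
- clamp: Orange phone clamp, 90 by 60, 52 high, on the bench past the ledge's closed end; origin at its underside. Leave alone
- spare: Smaller phone plate, 60 by 125 by 7, lying on the bench past the ledge's open end; origin at its underside. Not the one to push; leave alone
Mind the look-alikes: they are no part of the job. Leave any yellow look-alike of the plate alone.

How it is judged:
By the outcome, as a careful person would: the job done as asked, in the order asked, and still so for the second after the job is handed in, with the robot touching nothing.
It also fails if it takes over 48 s, if anything falls off the work surface, if the arm or the gripper's body presses on something with over 40 N, if the wrist force passes 120 N, or if a joint passes its speed limit or range.

## Working session

There is one attempt and no reset: what is moved stays moved. The work goes in short steps, Python scripts to look and compute and a tool call to move; the robot and the scene stay as the last step left them, time stands still between calls to the robot, and variables do not carry over. Pictures are saved under pics/ and viewed, and the job is handed in when it is done.

Besides the shell and the picture viewer there is one more tool, called after ">>>" by a JSON object that holds its "fn" and its "kwargs", one argument or row to a line. servo_tool: Moves the arm, as the interface text tells. Shifts and turns lie within -1 to 1; 1 stands for 0.06 m of shift or 6 degrees of turn. Its arguments: {"type":"object","properties":{"increments":{"type":"array"},"newtons":{"type":"number"}},"required":["increments"]}

```bash
ls; mkdir -p pics
python3 - <<'E'
from workcell import ctrl, eyes
import cv2
print(ctrl.state(), ctrl.tips_ahead)
for n in ["scene","top"]:
    im=eyes.read_camera(n); cv2.imwrite(f"pics/{n}0.png",im[:,:,::-1]); print(n,eyes.calibration(n))
E
```

```text
pics
{'time': 0.0, 'joints': array([-1.32656671,  0.33290682, -0.06469858,  1.46094716,  0.02161208,
        1.34987277, -0.08852626]), 'qd': array([ 0.00065775,  0.00044434,  0.00044114, -0.00081582, -0.00086211,
        0.00222772,  0.00065531]), 'joint_torque': array([-3.88189401e-04, -6.25466037e+01,  4.88260039e-02, -3.91587317e+01,
        1.61741814e-02,  1.02395355e-02, -4.39923213e-06]), 'position': array([164.70399961, 602.50228027, 215.79132479]), 'ee_rot': array([ 0.09355337,  0.70086309, -0.09456708,  0.70078225]), 'force': array([ 0.49058624, -0.8712879 ,  0.0923567 ]), 'wrist_torque': array([-0.01774218,  0.02053512,  0.01553275]), 'gripper_width': 1.0007903010764247} 25.0
scene {'intrinsics': array([[394.34190095,   0.        , 315.56115463],
       [  0.        , 394.34190095, 193.7786465 ],
       [  0.        ,   0.        ,   1.        ]]), 'rvec': array([ 1.94285565,  1.43625447, -0.64123219]), 'tvec': array([-259.69866825, -228.21990754, 1382.23057996])}
top {'intrinsics': array([[449.45585009,   0.        , 315.70242281],
       [  0.        , 449.45585009, 198.3694819 ],
       [  0.        ,   0.        ,   1.        ]]), 'rvec': array([ 2.16505064, -2.16915746,  0.08778311]), 'tvec': array([ 137.78978909,  466.68947417, 1163.98257278])}
```

View pics/scene0.png

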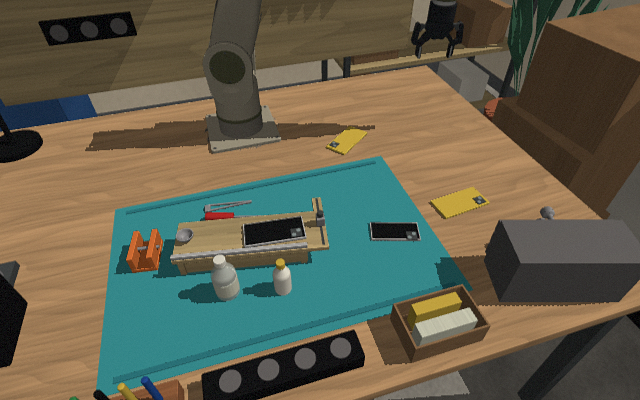

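View pics/top0.png

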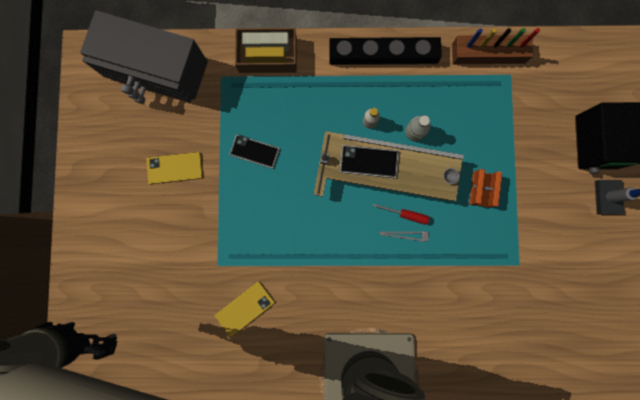

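The top view shows the ledge from (318,165) to (462,180), with the plate at about (370,161), the stop near (325,160), and the dish at (452,177). The gripper is at lower left. Next I'll enlarge this area.

Run:
```python
import cv2
im=cv2.imread("pics/top0.png")[120:220,305:505]
cv2.imwrite("pics/top0z.png",cv2.resize(im,(800,400),interpolation=cv2.INTER_CUBIC))
im=cv2.imread("pics/scene0.png")[185:285,165:345]
cv2.imwrite("pics/scene0z.png",cv2.resize(im,(792,440),interpolation=cv2.INTER_CUBIC))
```

```text
(no output)
```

View pics/top0z.png

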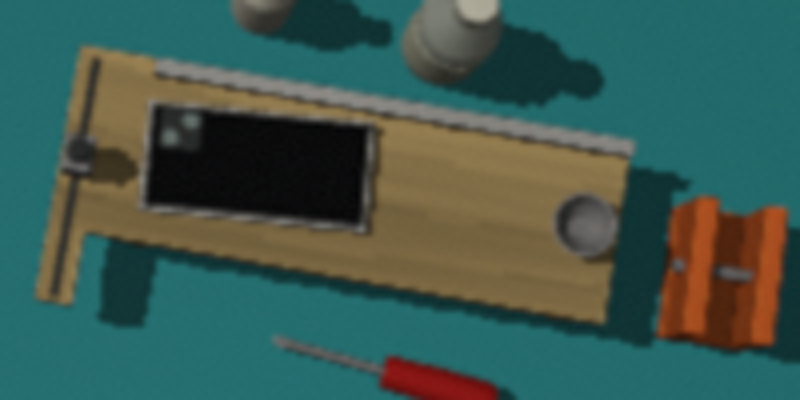

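View pics/scene0z.png

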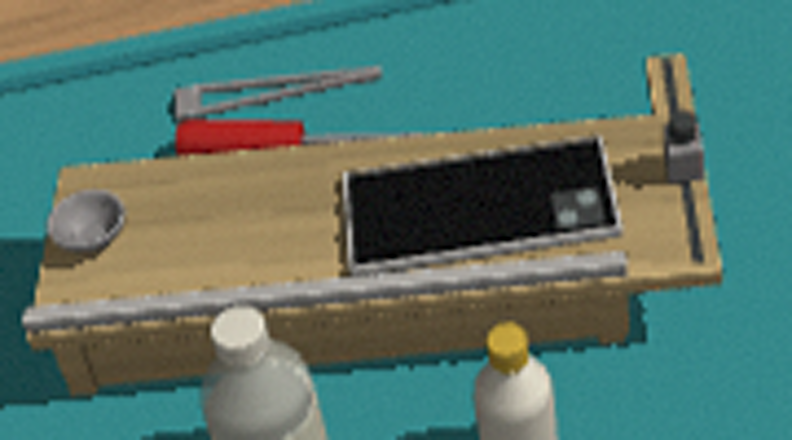

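```bash
cat > h.py <<'E'
import numpy as np, cv2
from scipy.optimize import least_squares
def ray(c,px,z):
    R=cv2.Rodrigues(c["rvec"])[0]; o=-R.T@c["tvec"]
    d=R.T@np.linalg.inv(c["intrinsics"])@np.array([px[0],px[1],1.]); return o+d*(z-o[2])/d[2]
def proj(c,P): return cv2.projectPoints(np.array(P,float).reshape(-1,1,3),c["rvec"],c["tvec"],c["intrinsics"],None)[0].reshape(-1,2)
def L2W(l,p):  # l=(x,y,th): ledge frame -> world
    p=np.atleast_2d(np.array(p,float)); c,s=np.cos(l[2]),np.sin(l[2])
    return np.c_[l[0]+c*p[:,0]-s*p[:,1], l[1]+s*p[:,0]+c*p[:,1], p[:,2]]
def W2L(l,p):
    p=np.atleast_2d(np.array(p,float)); c,s=np.cos(l[2]),np.sin(l[2]); d=p[:,:2]-np.array(l[:2])
    return np.c_[c*d[:,0]+s*d[:,1], -s*d[:,0]+c*d[:,1], p[:,2]]
E
python3 - <<'E'
from h import *
from workcell import eyes
ct,cs=eyes.calibration("top"),eyes.calibration("scene")
zt=lambda u,v:((u+.5)/4-.5+305,(v+.5)/4-.5+120)
zs=lambda u,v:((u+.5)/4.4-.5+165,(v+.5)/4.4-.5+185)
M=[[60,180,60],[-108,180,60],[-108,156,60],[-60,-180,60]]
T=np.array([zt(80,46),zt(36,298),zt(70,304),zt(606,324)])
S=np.array([zs(721,284),zs(647,55),zs(685,55),zs(62,168)])
f=lambda l:np.r_[(proj(ct,L2W(l,M))-T).ravel(),(proj(cs,L2W(l,M))-S).ravel()]
r=least_squares(f,[600,0,0.1]); l=r.x; print(l,np.round(r.fun,1))
for n,c,pts in (("top",ct,[zt(149,102),zt(377,124),zt(366,232),zt(142,209)]),("scene",cs,[zs(621,234),zs(348,273),zs(342,174),zs(600,138)])):
    w=np.array([ray(c,p,67) for p in pts]); print(n,np.round(W2L(l,w),1).tolist())
print("knob",W2L(l,[ray(ct,zt(80,150),100)]),W2L(l,[ray(cs,zs(683,117),100)]))
print("dish",W2L(l,[ray(ct,zt(587,225),78)]), "flux",W2L(l,[ray(ct,zt(262,-8),100)]),"cleanercap",W2L(l,[ray(ct,zt(478,8),120)]),W2L(l,[ray(cs,zs(240,322),120)]),"fluxs",W2L(l,[ray(cs,zs(507,335),100)]))
np.save("l.npy",l)
print("tcp in ledge",W2L(l,[[164.7,602.5,215.8]]))
E
```

```text
[ 5.49151009e+02 -5.40769532e+01 -1.84317463e-01] [ 0.5 -1.  -0.4 -0.6  0.4 -0.4 -0.4 -0.2  0.3 -2.7  8.7 -0.2 -9.   0.6
 -0.6 -0.4]
top [[27.4, 130.2, 67.0], [39.5, -15.8, 67.0], [-30.6, -20.5, 67.0], [-41.7, 122.4, 67.0]]
scene [[33.4, 129.1, 67.0], [43.0, -15.1, 67.0], [-28.2, -20.2, 67.0], [-38.4, 123.6, 67.0]]
knob [[-17.37260183 167.29217704 100.        ]] [[-17.0013338  168.42723822 100.        ]]
dish [[  -3.02110931 -154.79099017   78.        ]] flux [[101.77924484  73.19383077 100.        ]] cleanercap [[109.64174054 -57.61090127 120.        ]] [[111.52416506 -56.5637406  120.        ]] fluxs [[118.57085271  67.51716039 100.        ]]
tcp in ledge [[-498.27354882  574.99508219  215.8       ]]
```

Run:
```python
from h import *
from workcell import eyes
ct,cs=eyes.calibration("top"),eyes.calibration("scene")
zt=lambda u,v:((u+.5)/4-.5+305,(v+.5)/4-.5+120)
zs=lambda u,v:((u+.5)/4.4-.5+165,(v+.5)/4.4-.5+185)
M=[[60,180,60],[-108,180,60],[-108,156,60],[-60,-180,60]]
T=np.array([zt(80,46),zt(36,298),zt(70,304),zt(606,324)])
S=np.array([zs(721,280),zs(687,55),zs(647,57),zs(62,168)])
f=lambda l:np.r_[(proj(ct,L2W(l,M))-T).ravel(),(proj(cs,L2W(l,M))-S).ravel()]
r=least_squares(f,[600,0,0.1]); l=r.x; print(l,np.round(r.fun,1))
for n,c,pts in (("top",ct,[zt(149,102),zt(377,124),zt(366,232),zt(142,209)]),("scene",cs,[zs(621,234),zs(348,273),zs(342,174),zs(600,138)])):
    w=np.array([ray(c,p,67) for p in pts]); print(n,np.round(W2L(l,w),1).tolist())
print("knob",W2L(l,[ray(ct,zt(80,150),100)]),W2L(l,[ray(cs,zs(683,117),100)]))
print("dish",W2L(l,[ray(ct,zt(587,225),78)]), "flux",W2L(l,[ray(ct,zt(262,-8),100)]),"cleanercap",W2L(l,[ray(ct,zt(478,8),120)]),W2L(l,[ray(cs,zs(240,322),120)]),"fluxs",W2L(l,[ray(cs,zs(507,335),100)]))
print(proj(ct,L2W(l,[[48,130,70],[48,-180,70],[60,130,70],[60,-180,70]])))
np.save("l.npy",l)
print("tcp in ledge",W2L(l,[[164.7,602.5,215.8]]))
print("stop world",L2W(l,[[-17,168,100]]),"plate mid", L2W(l,[[0,54,67]]))
```

```text
[ 5.49073232e+02 -5.39079171e+01 -1.84207028e-01] [ 0.4 -0.9 -0.4 -0.6  0.3 -0.4 -0.5 -0.1  0.3 -1.8 -0.3 -0.3 -0.3  0.1
 -0.5 -0.4]
top [[27.6, 130.1, 67.0], [39.6, -16.0, 67.0], [-30.5, -20.6, 67.0], [-41.6, 122.2, 67.0]]
scene [[33.5, 129.0, 67.0], [43.1, -15.2, 67.0], [-28.1, -20.4, 67.0], [-38.3, 123.5, 67.0]]
knob [[-17.24670377 167.14216445 100.        ]] [[-16.87531039 168.27718463 100.        ]]
dish [[  -2.93078056 -154.9425857    78.        ]] flux [[101.89475043  73.03066023 100.        ]] cleanercap [[109.74280068 -57.7749393  120.        ]] [[111.62534083 -56.72798653 120.        ]] fluxs [[118.6857313   67.35213551 100.        ]]
[[343.3668124  137.16482864]
 [463.33597801 158.57985176]
 [344.19080096 132.64697456]
 [464.0536529  154.00534443]]
tcp in ledge [[-498.1026232   574.89817536  215.8       ]]
stop world [[563.13290333 114.36366587 100.        ]] plate mid [[558.96425204  -0.82149961  67.        ]]
```

```bash
cat >> h.py <<'E'
from scipy.spatial.transform import Rotation as Ro
l=np.load("l.npy")
def plan(st,tl,z,yawL=True):
    """tl: target ledge xy, TCP z; prints increments to pose with tool x down, tool y along +/- ledge x"""
    R=Ro.from_quat(st["ee_rot"]); p=st["position"]
    t=L2W(l,[[tl[0],tl[1],z]])[0]; d=t-p
    ax=np.array([np.cos(l[2]),np.sin(l[2]),0])
    s=np.sign(R.as_matrix()[:,1]@ax)or 1
    X=np.array([0,0,-1.]);Y=s*ax;Z=np.cross(X,Y)
    Rt=Ro.from_matrix(np.c_[X,Y,Z])
    rv=(R.inv()*Rt).as_rotvec(degrees=True)
    print("world d",np.round(d,1),"tool d/60",np.round(R.inv().apply(d)/60,3),"rot/6deg",np.round(rv/6,3))
    print("ledge pos",np.round(W2L(l,[p])[0],1),"F",np.round(st["force"],1),"t",round(st["time"],2),"w",st["gripper_width"])
    print(np.round(R.as_matrix(),3).tolist())
E
python3 - <<'E'
from h import *
from workcell import ctrl
s=ctrl.state(); plan(s,(30,168),190)
E
```

```text
world d [ 444.6 -496.8  -25.9] tool d/60 [ 0.439 -6.033  9.332] rot/6deg [1.4211e+01 9.0000e-03 9.0000e-03]
ledge pos [-498.1  575.   215.9] F [ 0.7 -0.2 -0.2] t 0.1 w 1.0004852380490796
[[-0.0, 0.264, 0.965], [-0.001, 0.965, -0.264], [-1.0, -0.001, 0.0]]
```

```bash
cat >> h.py <<'E'
def rows(st,tl,z,n,k=5):
    """n rows to reach the target evenly; print first k in tool axes"""
    R=Ro.from_quat(st["ee_rot"]); p=st["position"]
    t=L2W(l,[[tl[0],tl[1],z]])[0]; d=(t-p)/n
    ax=np.array([np.cos(l[2]),np.sin(l[2]),0]); s=np.sign(R.as_matrix()[:,1]@ax) or 1
    if abs(R.as_matrix()[:,1]@ax)<.3: s=1
    X=np.array([0,0,-1.]);Y=s*ax;Rt=Ro.from_matrix(np.c_[X,Y,np.cross(X,Y)])
    rv=(R.inv()*Rt).as_rotvec()/n
    for i in range(min(k,n)):
        print(np.round(np.r_[R.inv().apply(d)/60,np.degrees(rv)/6],2).tolist()); R=R*Ro.from_rotvec(rv)
E
python3 - <<'E'
from h import *
from workcell import ctrl
rows(ctrl.state(),(30,168),190,15)
E
```

```text
[0.03, -0.4, 0.62, 0.95, 0.0, 0.0]
[0.03, -0.34, 0.66, 0.95, 0.0, 0.0]
[0.03, -0.27, 0.69, 0.95, 0.0, 0.0]
[0.03, -0.2, 0.71, 0.95, 0.0, 0.0]
[0.03, -0.13, 0.73, 0.95, 0.0, 0.0]
```

>>> {"fn": "servo_tool", "kwargs": {
  "increments": [
    [0.03,-0.4,0.62,0.95,0,0,0],
    [0.03,-0.34,0.66,0.95,0,0,0],
    [0.03,-0.27,0.69,0.95,0,0,0],
    [0.03,-0.2,0.71,0.95,0,0,0],
    [0.03,-0.13,0.73,0.95,0,0,0]
  ],
  "newtons": 20
}}

```text
time: 0.72
position: [312.4, 433.1, 204.1]
ee_rot: [0.265, 0.656, -0.268, 0.654]
force: [0.2, 0.6, 0.4]
gripper_width: -0.001
```

Run:
```python
from h import *
from workcell import ctrl
s=ctrl.state(); plan(s,(30,168),190); rows(s,(30,168),190,11); print(s["joints"],ctrl.tips_ahead)
```

```text
world d [ 296.9 -327.4  -14.1] tool d/60 [ 0.241 -0.452  7.352] rot/6deg [9.382 0.029 0.043]
ledge pos [-321.8  435.4  204.1] F [0.2 0.6 0.4] t 0.72 w -0.0007345909882528017
[[-0.003, 0.698, 0.716], [-0.004, 0.716, -0.698], [-1.0, -0.005, 0.0]]
[0.02, -0.04, 0.67, 0.85, 0.0, 0.0]
[0.02, 0.02, 0.67, 0.85, 0.0, 0.0]
[0.02, 0.08, 0.67, 0.85, 0.0, 0.0]
[0.02, 0.14, 0.66, 0.85, 0.0, 0.0]
[0.02, 0.2, 0.64, 0.85, 0.0, 0.0]
[-1.12337747  0.14112866  0.10176269  1.72177157 -0.01561938  1.28463264
 -0.2198931 ] 25.0
```

>>> {"fn": "servo_tool", "kwargs": {
  "increments": [
    [0.02,-0.04,0.67,0.85,0,0,0],
    [0.02,0.02,0.67,0.85,0,0,0],
    [0.02,0.08,0.67,0.85,0,0,0],
    [0.02,0.14,0.66,0.85,0,0,0],
    [0.02,0.2,0.64,0.85,0,0,0]
  ]
}}

```text
time: 1.35
position: [450.9, 276.6, 196.9]
ee_rot: [0.406, 0.577, -0.412, 0.577]
force: [-0.6, 0.7, 0.9]
gripper_width: 0.0
```

Run:
```python
from h import *
from workcell import ctrl
s=ctrl.state(); plan(s,(30,168),150); rows(s,(30,168),150,5); print(s["joints"],ctrl.tips_ahead)
```

```text
world d [ 158.4 -170.8  -46.9] tool d/60 [0.785 1.554 3.558] rot/6deg [4.98  0.049 0.05 ]
ledge pos [-157.   306.9  196.9] F [-0.6  0.7  0.9] t 1.35 w 0.00010857506808344433
[[-0.005, 0.944, 0.331], [-0.006, 0.331, -0.944], [-1.0, -0.006, 0.004]]
[0.16, 0.31, 0.71, 1.0, 0.01, 0.01]
[0.16, 0.38, 0.68, 1.0, 0.01, 0.01]
[0.16, 0.45, 0.63, 1.0, 0.01, 0.01]
[0.16, 0.51, 0.58, 1.0, 0.01, 0.01]
[0.16, 0.57, 0.53, 1.0, 0.01, 0.01]
[-0.90960172  0.13397633  0.29818243  1.75180343 -0.03928258  1.26896192
 -0.26470351] 25.0
```

>>> {"fn": "servo_tool", "kwargs": {
  "increments": [
    [0.16,0.31,0.71,1,0.01,0.01,0],
    [0.16,0.38,0.68,1,0.01,0.01,0],
    [0.16,0.45,0.63,1,0.01,0.01,0],
    [0.16,0.51,0.58,1,0.01,0.01,0],
    [0.16,0.57,0.53,1,0.01,0.01,0]
  ]
}}

```text
time: 1.98
position: [611.1, 99.4, 147.0]
ee_rot: [0.548, 0.448, -0.548, 0.447]
force: [0.4, 0.1, 0.3]
gripper_width: -0.003
```

Run:
```python
from h import *
from workcell import ctrl
s=ctrl.state(); plan(s,(32,168),97); rows(s,(32,168),97,3)
from workcell import eyes
for n in ("wrist","scene","top"): cv2.imwrite(f"pics/{n}1.png",eyes.read_camera(n)[:,:,::-1])
```

```text
world d [  0.2   6.  -50. ] tool d/60 [ 0.834 -0.016 -0.099] rot/6deg [-0.162 -0.007  0.004]
ledge pos [ 32.9 162.  147. ] F [0.4 0.1 0.3] t 1.98 w -0.0032313286161411766
[[-0.0, 0.98, -0.2], [0.001, -0.2, -0.98], [-1.0, -0.0, -0.001]]
[0.28, -0.01, -0.03, -0.05, -0.0, 0.0]
[0.28, -0.01, -0.03, -0.05, -0.0, 0.0]
[0.28, -0.01, -0.03, -0.05, -0.0, 0.0]
```

View pics/wrist1.png

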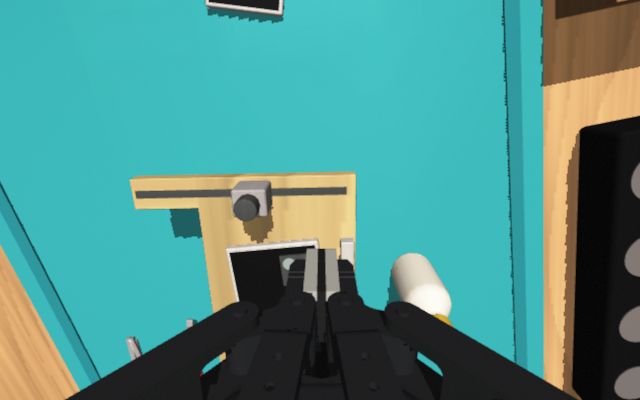

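View pics/scene1.png

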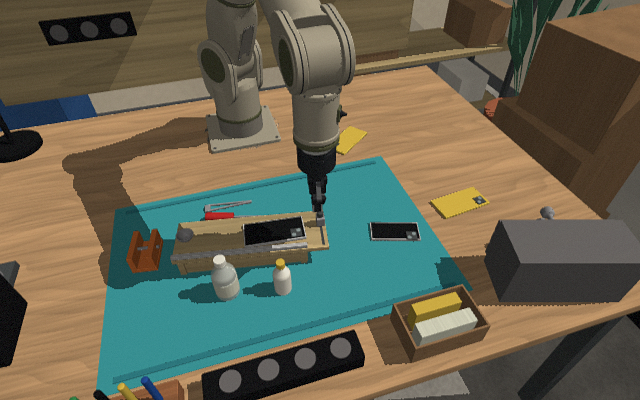

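The wrist view shows the closed fingertips at (322,255), right of the stop at (250,195), with clear deck below them. I'll go down beyond the block.

>>> {"fn": "servo_tool", "kwargs": {
  "increments": [
    [0.1,-0.02,-0.1,-0.16,0,0,0],
    [0.4,0,0,0,0,0,0],
    [0.33,0,0,0,0,0,0],
    [0,0,0,0,0,0,0]
  ]
}}

```text
time: 2.62
position: [608.5, 110.5, 94.7]
ee_rot: [-0.541, -0.456, 0.542, -0.454]
force: [-0.5, -0.3, -0.4]
gripper_width: 0.001
```

Run:
```python
from h import *
from workcell import ctrl,eyes
s=ctrl.state(); plan(s,(-58,168),97); 
for n in ("wrist",): cv2.imwrite(f"pics/{n}2.png",eyes.read_camera(n)[:,:,::-1])
```

```text
world d [-85.6  11.4   2.3] tool d/60 [-0.034 -1.439  0.06 ] rot/6deg [ 0.1   -0.012  0.029]
ledge pos [ 28.3 172.5  94.7] F [-0.5 -0.3 -0.4] t 2.62 w 0.0010053165101049275
[[-0.003, 0.985, -0.173], [0.002, -0.173, -0.985], [-1.0, -0.003, -0.001]]
```

View pics/wrist2.png

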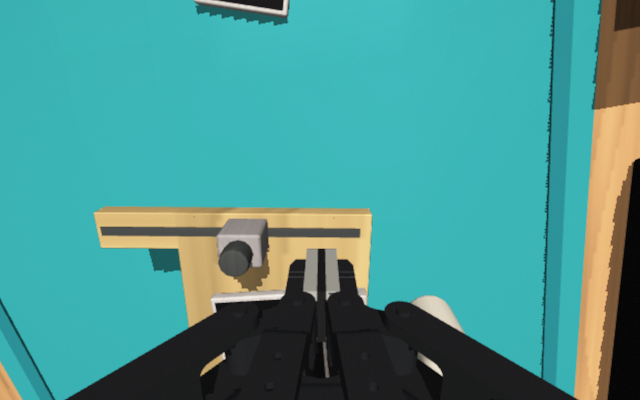

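Run:
```python
from h import *
from workcell import ctrl,eyes
c=eyes.calibration("wrist"); s=ctrl.state(); p=s["position"]
print("tip",proj(c,[p-[0,0,25]]),"z range", proj(c,[p]))
print(proj(c,L2W(l,[[-17,168,100],[-5,178,87],[-5,158,87],[60,180,60],[-108,180,60],[-108,156,60]])))
for px in ((370,210),(96,211),(99,248)): print(W2L(l,[ray(c,px,60)]))
for px in ((236,259),): print(W2L(l,[ray(c,px,100)]))
for px in ((267,220),(264,269)): print(W2L(l,[ray(c,px,87)]))
```

```text
tip [[321.63665766 231.55916575]] z range [[321.63343874 251.30916573]]
[[230.53979872 262.77269357]
 [257.96823859 234.19495868]
 [259.69254662 267.58951508]
 [373.23673607 213.83772614]
 [ 95.11938127 211.05868595]
 [102.61925434 247.05089475]]
[[ 57.90884089 182.44793392  60.        ]]
[[-107.46023176  180.04351751   60.        ]]
[[-110.39349247  155.31758569   60.        ]]
[[-14.10287039 170.15738581 100.        ]]
[[1.16167328e-01 1.86160444e+02 8.70000000e+01]]
[[ -2.66953844 157.150705    87.        ]]
```

Run:
```python
from h import *
from workcell import ctrl,eyes
c=eyes.calibration("wrist"); s=ctrl.state(); p=s["position"]; R=Ro.from_quat(s["ee_rot"]).as_matrix()
Rc=cv2.Rodrigues(c["rvec"])[0]; o=-Rc.T@c["tvec"]; print("cam tool",R.T@(o-p),"fwd tool",R.T@Rc[2], "fwd world", Rc[2])
for x in (0,6,12,18,25):
  print(x,np.round(proj(c,[p+R@np.array(q,float) for q in ((x,0,-11),(x,0,0),(x,0,11),(x,14.5,-11))])).tolist())
```

```text
cam tool [-157.85178121   -0.26098435  -80.78695321] fwd tool [ 9.49654720e-01 -1.58949955e-04  3.13298399e-01] fwd world [-0.05556341 -0.30641094 -0.9502763 ]
0 [[322.0, 232.0], [322.0, 251.0], [322.0, 270.0], [351.0, 232.0]]
6 [[322.0, 227.0], [322.0, 246.0], [322.0, 265.0], [350.0, 227.0]]
12 [[322.0, 222.0], [322.0, 241.0], [322.0, 259.0], [349.0, 222.0]]
18 [[322.0, 218.0], [322.0, 237.0], [322.0, 254.0], [348.0, 218.0]]
25 [[322.0, 214.0], [322.0, 231.0], [322.0, 249.0], [347.0, 214.0]]
```

Run:
```python
import cv2
im=cv2.imread("pics/wrist2.png")[200:340,220:420]
cv2.imwrite("pics/wrist2z.png",cv2.resize(im,(800,560),interpolation=cv2.INTER_CUBIC))
```

```text
(no output)
```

View pics/wrist2z.png

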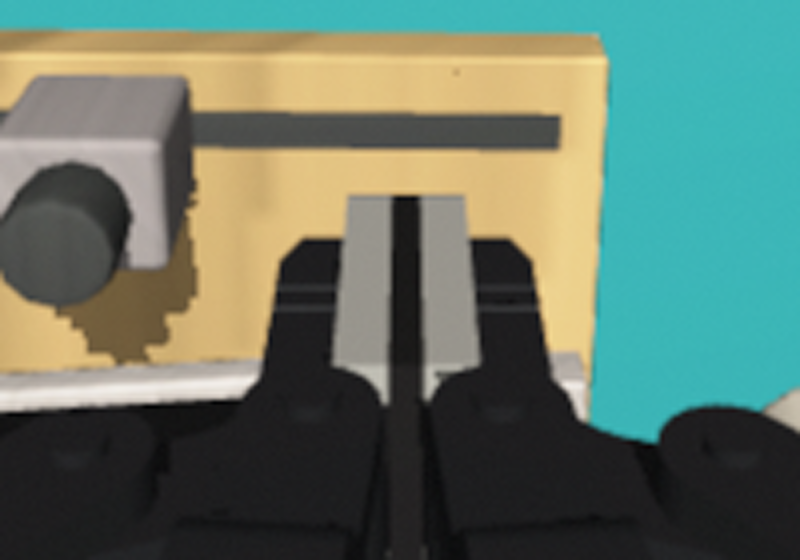

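Run:
```python
from h import *
from workcell import ctrl,eyes
s=ctrl.state(); p=s["position"]; R=Ro.from_quat(s["ee_rot"]).as_matrix()
for n,x0,y0,w,h in (("scene",270,170,100,75),("top",270,100,100,75)):
  c=eyes.calibration(n); im=eyes.read_camera(n)[:,:,::-1].copy()
  z=cv2.resize(im[y0:y0+h,x0:x0+w],(800,600),interpolation=cv2.INTER_CUBIC)
  for x,col in ((0,(0,0,255)),(25,(0,255,0))):
    for zz in (-11,11):
      q=(proj(c,[p+R@np.array([x,0,zz],float)])[0]-[x0,y0]+.5)*8
      cv2.circle(z,tuple(int(v) for v in q),5,col,-1 if zz<0 else 2)
  cv2.imwrite(f"pics/{n}2z.png",z)
```

```text
(no output)
```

View pics/scene2z.png

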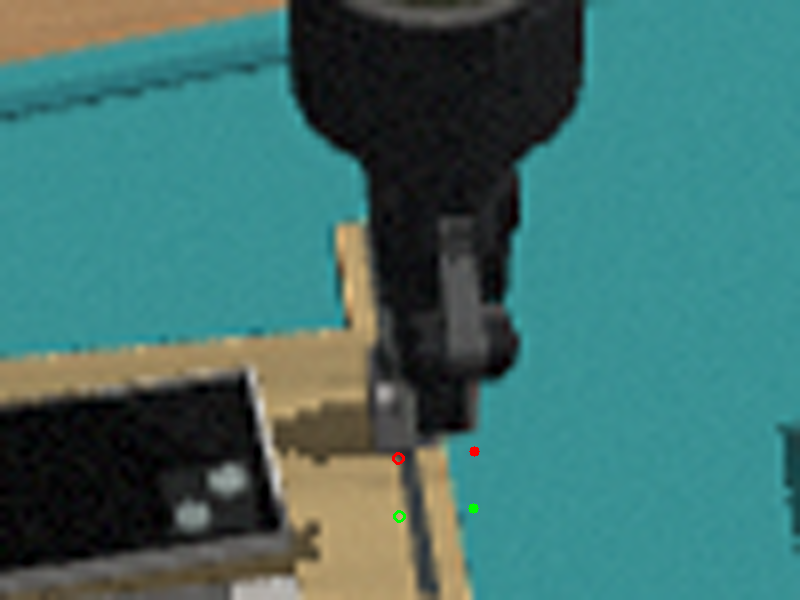

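View pics/top2z.png

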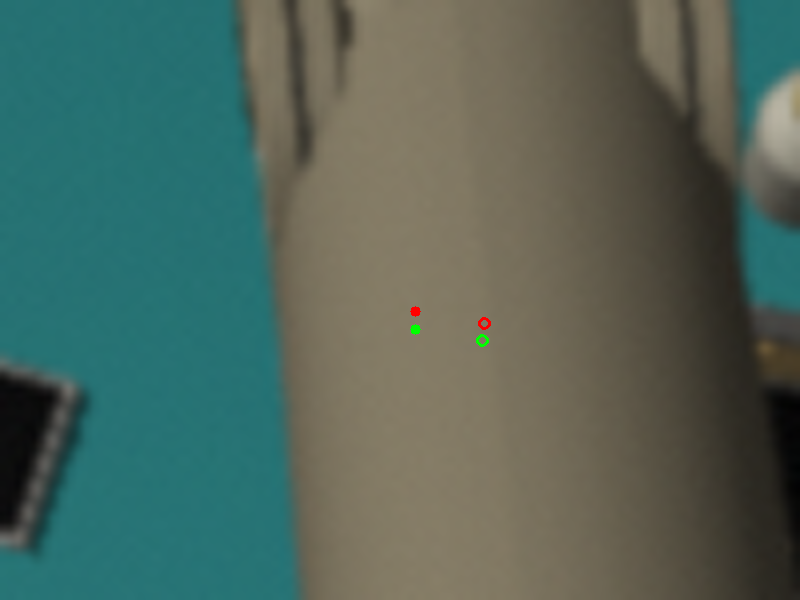

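Run:
```python
from h import *
from workcell import ctrl,eyes
s=ctrl.state(); p=s["position"]; R=Ro.from_quat(s["ee_rot"]).as_matrix()
cw,cs=eyes.calibration("wrist"),eyes.calibration("scene")
def P(c): return c["intrinsics"]@np.c_[cv2.Rodrigues(c["rvec"])[0],c["tvec"]]
for a,b in (((321,249),(445,440)),((321,249),(440,445)),((312,249),(440,445)),((332,249),(465,432)),((350,261),(470,432))):
  X=cv2.triangulatePoints(P(cw),P(cs),np.array(a,float),np.array([270+b[0]/8-.5,170+b[1]/8-.5]))[:,0]; X=X[:3]/X[3]
  print(np.round(R.T@(X-p),1), np.round(X,1), "err", np.round(proj(cw,[X])[0]-a,1))
```

```text
[-5.2 -0.6 -3.4] [610.2 113.2 102.2] err [-0.6  0.9]
[-3.  -0.7 -2.1] [609.9 112.  100. ] err [-0.8  1.2]
[ 0.3 -4.6 -1.8] [606.  112.3  96.7] err [ 0.7 -1.1]
[-13.9   4.8  -8.2] [616.3 117.  110.9] err [-0.1  0.2]
[-23.2  12.9  -7.9] [624.2 115.2 120.2] err [ 0.9 -1.5]
```

The pads appear shorter than `tips_ahead` says: they look like they end near z ≈ 100 rather than 70. I'll check this with a small, gentle push.

>>> {"fn": "servo_tool", "kwargs": {
  "increments": [
    [0,-0.2,0.07,0.1,0,0,0],
    [0,-0.2,0,0,0,0,0],
    [0,0,0,0,0,0,0]
  ]
}}

```text
time: 3.15
position: [584.6, 110.3, 98.7]
ee_rot: [0.546, 0.452, -0.543, 0.451]
force: [-0.4, 0.9, -0.2]
gripper_width: -0.0
```

Run:
```python
from h import *
from workcell import ctrl,eyes
s=ctrl.state(); plan(s,(-58,168),97); 
cv2.imwrite("pics/wrist3.png",eyes.read_camera("wrist")[:,:,::-1])
im=eyes.read_camera("scene")[:,:,::-1]
cv2.imwrite("pics/scene3z.png",cv2.resize(im[170:245,270:370],(800,600),interpolation=cv2.INTER_CUBIC))
```

```text
world d [-61.8  11.5  -1.7] tool d/60 [ 0.026 -1.047  0.002] rot/6deg [-0.018 -0.04  -0.023]
ledge pos [  4.8 168.   98.7] F [-0.4  0.9 -0.2] t 3.15 w -0.00045176426705567446
[[0.003, 0.983, -0.185], [0.004, -0.185, -0.983], [-1.0, 0.002, -0.004]]
```

View pics/wrist3.png

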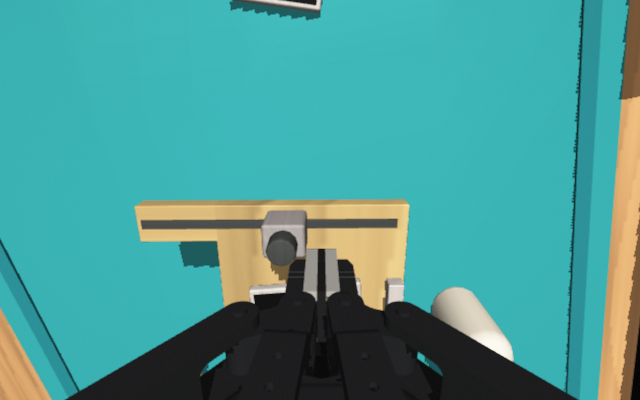

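View pics/scene3z.png

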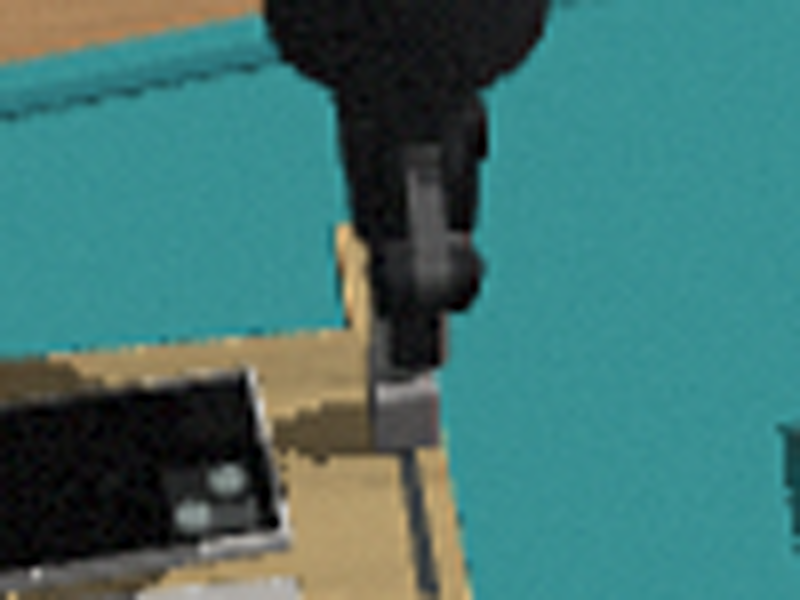

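The block didn't move and there was no force, so the fingertips are above it. I'll back off, go lower, and measure the tip again.

>>> {"fn": "servo_tool", "kwargs": {
  "increments": [
    [0,0.42,0,0,0,0,0],
    [0.2,0,0,0,0,0,0],
    [0.17,0,0,0,0,0,0],
    [0,0,0,0,0,0,0]
  ]
}}

```text
time: 3.75
position: [610.2, 105.6, 74.9]
ee_rot: [0.546, 0.452, -0.543, 0.451]
force: [0.9, -0.1, -0.1]
gripper_width: 0.004
```

Run:
```python
from h import *
from workcell import ctrl,eyes
s=ctrl.state(); plan(s,(30,168),70); 
im=eyes.read_camera("wrist")[:,:,::-1]; cv2.imwrite("pics/wrist4z.png",cv2.resize(im[190:340,220:420],(800,600),interpolation=cv2.INTER_CUBIC))
im=eyes.read_camera("scene")[:,:,::-1]
cv2.imwrite("pics/scene4z.png",cv2.resize(im[170:245,270:370],(800,600),interpolation=cv2.INTER_CUBIC))
```

```text
world d [-0.9  0.2 -4.9] tool d/60 [ 0.082 -0.015  0.   ] rot/6deg [-0.018 -0.036 -0.02 ]
ledge pos [ 30.9 168.   74.9] F [ 0.9 -0.1 -0.1] t 3.75 w 0.003970921024652092
[[0.003, 0.983, -0.185], [0.003, -0.185, -0.983], [-1.0, 0.002, -0.004]]
```

View pics/wrist4z.png

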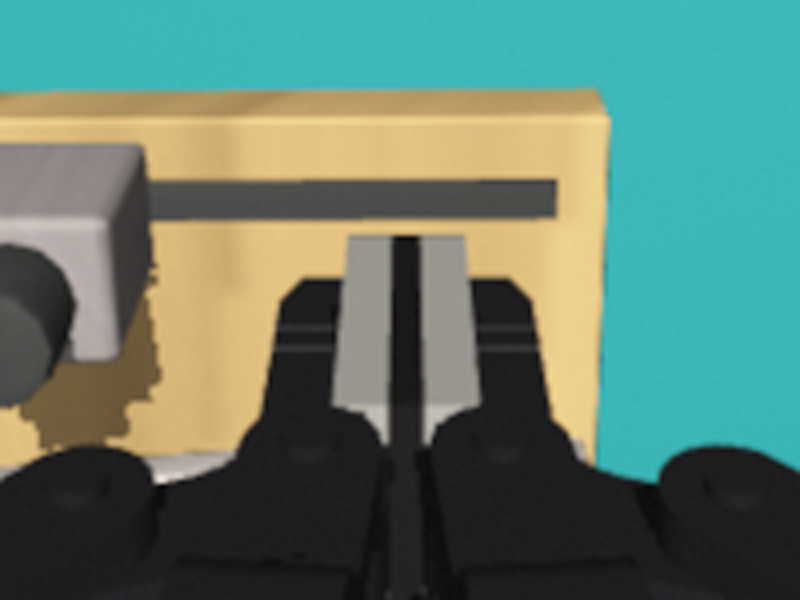

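View pics/scene4z.png

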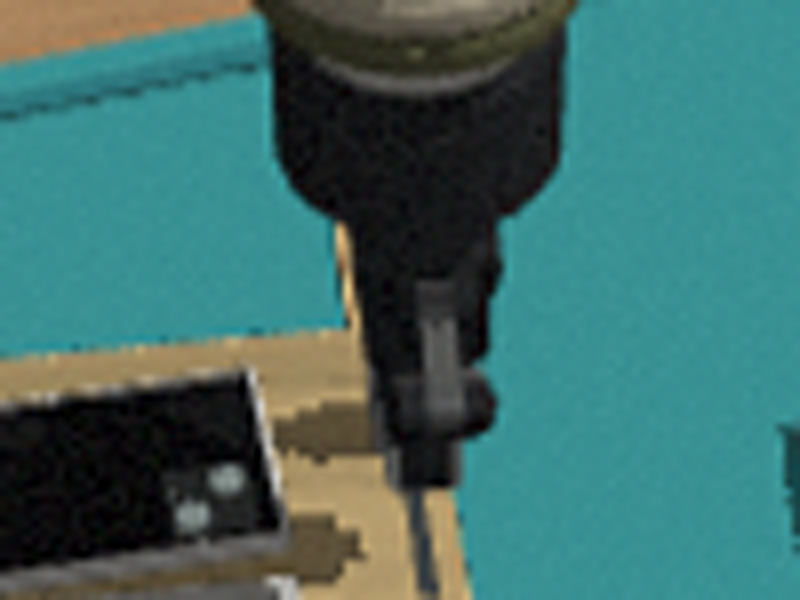

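Run:
```python
from h import *
from workcell import ctrl,eyes
s=ctrl.state(); p=s["position"]; R=Ro.from_quat(s["ee_rot"]).as_matrix()
cs=eyes.calibration("scene");cw=eyes.calibration("wrist")
for yy in (-12,0,12):
 for zz in (-11,0,11):
  for x in (-15,-10,-5,0):
   q=(proj(cs,[p+R@np.array([x,yy,zz],float)])[0]-[270,170]+.5)*8
   print(yy,zz,x,np.round(q),np.round(proj(cw,[p+R@np.array([x,yy,zz],float)])[0]))
```

```text
-12 -11 -15 [454. 440.] [296. 245.]
-12 -11 -10 [454. 452.] [296. 240.]
-12 -11 -5 [454. 463.] [297. 236.]
-12 -11 0 [454. 475.] [298. 232.]
-12 0 -15 [417. 444.] [296. 266.]
-12 0 -10 [417. 455.] [297. 261.]
-12 0 -5 [417. 467.] [298. 256.]
-12 0 0 [417. 478.] [298. 251.]
-12 11 -15 [379. 447.] [297. 286.]
-12 11 -10 [380. 459.] [297. 281.]
-12 11 -5 [380. 470.] [298. 275.]
-12 11 0 [380. 482.] [299. 270.]
0 -11 -15 [460. 471.] [322. 245.]
0 -11 -10 [460. 482.] [322. 240.]
0 -11 -5 [460. 494.] [322. 236.]
0 -11 0 [460. 505.] [322. 232.]
0 0 -15 [422. 474.] [322. 266.]
0 0 -10 [422. 486.] [322. 261.]
0 0 -5 [422. 497.] [322. 256.]
0 0 0 [422. 509.] [322. 251.]
0 11 -15 [384. 478.] [322. 286.]
0 11 -10 [384. 489.] [322. 281.]
0 11 -5 [384. 501.] [322. 275.]
0 11 0 [385. 512.] [322. 270.]
12 -11 -15 [465. 502.] [348. 245.]
12 -11 -10 [465. 513.] [347. 240.]
12 -11 -5 [465. 525.] [346. 236.]
12 -11 0 [465. 536.] [346. 232.]
12 0 -15 [427. 505.] [347. 266.]
12 0 -10 [427. 517.] [346. 261.]
12 0 -5 [427. 528.] [346. 256.]
12 0 0 [427. 540.] [345. 251.]
12 11 -15 [388. 509.] [347. 286.]
12 11 -10 [389. 520.] [346. 281.]
12 11 -5 [389. 532.] [345. 275.]
12 11 0 [389. 543.] [345. 270.]
```

Both cameras put the pad ends about 19 mm *behind* the reported TCP, so the tips are near z ≈ 94 now. That disagrees with the stated 25 mm ahead, so I'll go by the pictures and force. I'll lower in stages.

>>> {"fn": "servo_tool", "kwargs": {
  "increments": [
    [0.15,0,0,0,-0.03,-0.02,0],
    [0.1,0,0,0,0,0,0],
    [0,0,0,0,0,0,0]
  ]
}}

```text
time: 4.22
position: [610.8, 106.1, 60.4]
ee_rot: [0.545, 0.451, -0.543, 0.452]
force: [0.0, -0.2, 0.7]
gripper_width: 0.002
```

Run:
```python
from h import *
from workcell import ctrl,eyes
s=ctrl.state(); plan(s,(30,168),55); 
im=eyes.read_camera("wrist")[:,:,::-1]; cv2.imwrite("pics/wrist5z.png",cv2.resize(im[190:340,220:420],(800,600),interpolation=cv2.INTER_CUBIC))
im=eyes.read_camera("scene")[:,:,::-1]
cv2.imwrite("pics/scene5z.png",cv2.resize(im[170:245,270:370],(800,600),interpolation=cv2.INTER_CUBIC))
```

```text
world d [-1.4 -0.4 -5.4] tool d/60 [ 0.089 -0.022  0.01 ] rot/6deg [-0.013 -0.015 -0.015]
ledge pos [ 31.3 168.6  60.4] F [ 0.  -0.2  0.7] t 4.22 w 0.00245837632246398
[[0.002, 0.983, -0.185], [0.001, -0.185, -0.983], [-1.0, 0.002, -0.002]]
```

View pics/wrist5z.png

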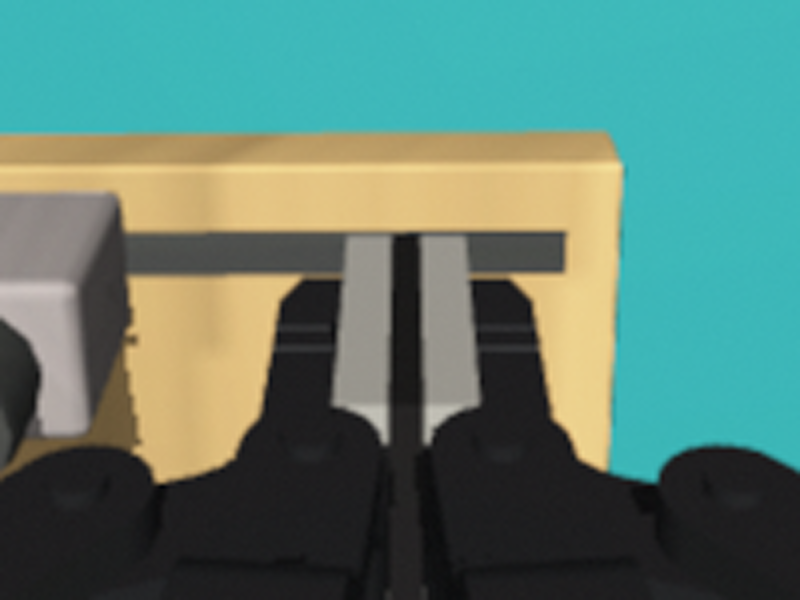

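View pics/scene5z.png

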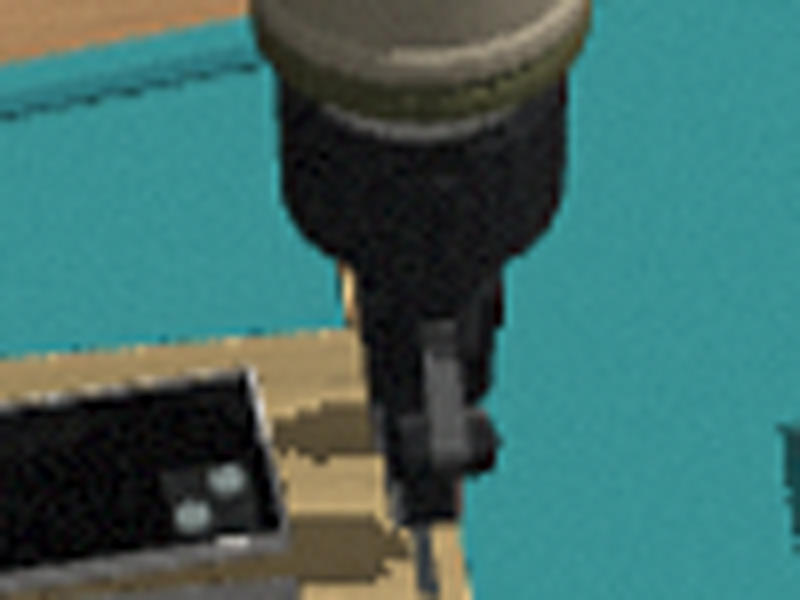

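Tip is at about z 79, right over the track beyond the block. I'll lower 6 mm more and push toward the robot.

>>> {"fn": "servo_tool", "kwargs": {
  "increments": [
    [0.11,0,0,0,0,0,0],
    [0,-0.2,0,0,0,0,0],
    [0,-0.2,0,0,0,0,0],
    [0,-0.15,0,0,0,0,0]
  ]
}}

```text
time: 4.82
position: [577.2, 112.3, 54.1]
ee_rot: [0.546, 0.451, -0.543, 0.452]
force: [1.5, -0.2, -1.7]
gripper_width: -0.001
```

Run:
```python
from h import *
from workcell import ctrl,eyes
s=ctrl.state(); plan(s,(-56,168),54); 
im=eyes.read_camera("wrist")[:,:,::-1]; cv2.imwrite("pics/wrist6.png",im)
```

```text
world d [-52.4   9.2  -0.1] tool d/60 [-0.001 -0.886  0.011] rot/6deg [-0.018 -0.02  -0.033]
ledge pos [ -2.8 168.5  54.1] F [ 1.5 -0.2 -1.7] t 4.83 w -0.0009313777147163082
[[0.004, 0.983, -0.185], [0.001, -0.185, -0.983], [-1.0, 0.003, -0.002]]
```

View pics/wrist6.png

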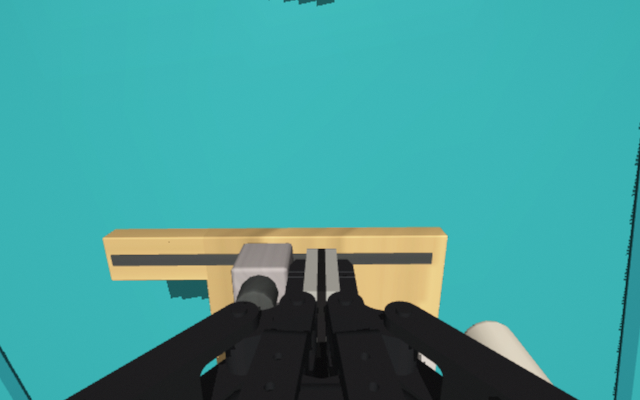

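The block is moving and the force is about 1.5 N, as expected. I'll keep pushing.

>>> {"fn": "servo_tool", "kwargs": {
  "increments": [
    [0,-0.2,0,0,0,0,0],
    [0,-0.2,0,0,0,0,0],
    [0,-0.2,0,0,0,0,0],
    [0,-0.15,0,0,0,0,0]
  ]
}}

```text
time: 5.38
position: [529.5, 121.2, 54.3]
ee_rot: [0.546, 0.451, -0.543, 0.452]
force: [1.2, -0.4, -1.0]
gripper_width: 0.001
```

Run:
```python
from h import *
from workcell import ctrl,eyes
s=ctrl.state(); plan(s,(-56,168),54); 
im=eyes.read_camera("wrist")[:,:,::-1]; cv2.imwrite("pics/wrist7.png",im)
```

```text
world d [-4.7  0.3 -0.3] tool d/60 [ 0.005 -0.078  0.01 ] rot/6deg [-0.017 -0.024 -0.036]
ledge pos [-51.3 168.6  54.3] F [ 1.2 -0.4 -1. ] t 5.38 w 0.0012129167822490892
[[0.004, 0.983, -0.185], [0.002, -0.185, -0.983], [-1.0, 0.004, -0.002]]
```

View pics/wrist7.png

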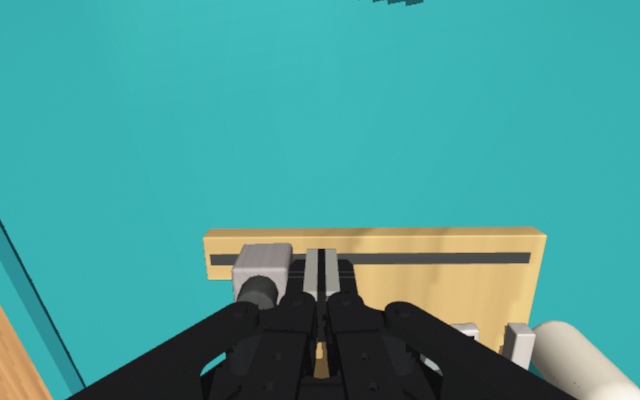

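Not at the end yet; short steps until the force rises.

>>> {"fn": "servo_tool", "kwargs": {
  "increments": [
    [0,-0.06,0,0,0,0,0],
    [0,-0.05,0,0,0,0,0]
  ]
}}

```text
time: 5.68
position: [521.9, 122.9, 54.4]
ee_rot: [0.546, 0.451, -0.543, 0.452]
force: [0.2, -0.5, -0.1]
gripper_width: -0.001
```

>>> {"fn": "servo_tool", "kwargs": {
  "increments": [
    [0,-0.04,0,0,0,0,0]
  ]
}}

```text
time: 5.8
position: [520.3, 123.2, 54.5]
ee_rot: [0.546, 0.451, -0.542, 0.452]
force: [10.5, -1.3, -6.1]
gripper_width: -0.001
```

>>> {"fn": "servo_tool", "kwargs": {
  "increments": [
    [0,-0.03,0,0,0,0,0]
  ]
}}

```text
time: 5.92
position: [520.3, 123.1, 54.8]
ee_rot: [0.547, 0.45, -0.541, 0.453]
force: [12.6, -2.4, -7.3]
gripper_width: 0.002
```

The force jumped to 12 N with no further motion, so the stop is at the end of its track. I'll back off and rise.

>>> {"fn": "servo_tool", "kwargs": {
  "increments": [
    [0,0.1,0,0,0,0,0],
    [0,0.3,0,0,0,0,0],
    [-0.5,0,0,0,0,0,0],
    [-0.9,0.2,0.2,0,0,0,0],
    [-0.3,0.3,0.8,0,0,0,30]
  ]
}}

```text
time: 6.55
position: [560.6, 57.3, 157.3]
ee_rot: [0.543, 0.453, -0.542, 0.454]
force: [0.2, -0.7, -0.3]
gripper_width: 0.198
```

Run:
```python
from h import *
from workcell import ctrl,eyes
s=ctrl.state(); plan(s,(3,-60),130); rows(s,(3,-60),130,5)
im=eyes.read_camera("wrist")[:,:,::-1]; cv2.imwrite("pics/wrist8.png",im)
im=eyes.read_camera("scene")[:,:,::-1]
cv2.imwrite("pics/scene8z.png",cv2.resize(im[185:285,165:345],(792,440),interpolation=cv2.INTER_CUBIC))
```

```text
world d [ -19.6 -170.7  -27.3] tool d/60 [0.451 0.183 2.859] rot/6deg [ 0.055 -0.015 -0.016]
ledge pos [ -9.1 111.4 157.3] F [ 0.2 -0.7 -0.3] t 6.55 w 0.1982158039627634
[[0.002, 0.984, -0.177], [0.001, -0.177, -0.984], [-1.0, 0.002, -0.002]]
[0.09, 0.04, 0.57, 0.01, -0.0, -0.0]
[0.09, 0.04, 0.57, 0.01, -0.0, -0.0]
[0.09, 0.04, 0.57, 0.01, -0.0, -0.0]
[0.09, 0.04, 0.57, 0.01, -0.0, -0.0]
[0.09, 0.04, 0.57, 0.01, -0.0, -0.0]
```

View pics/wrist8.png

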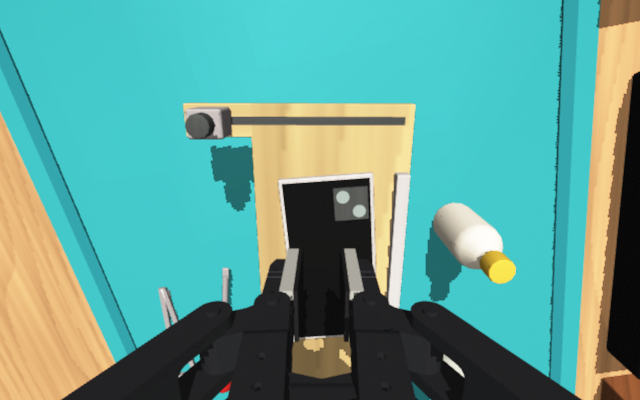

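View pics/scene8z.png

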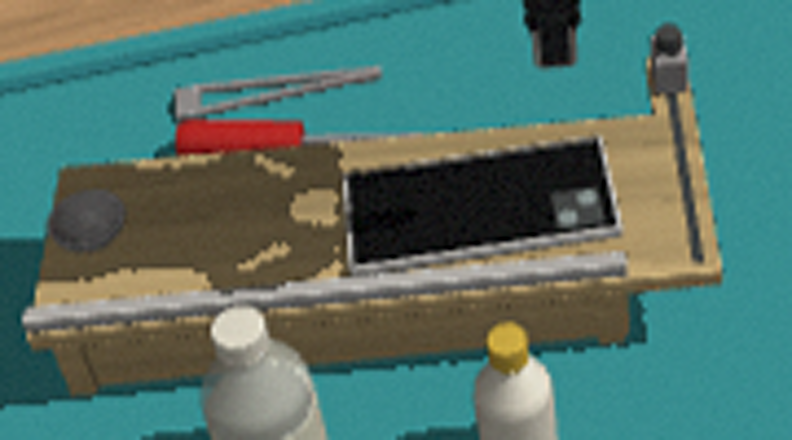

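The stop sits at the end of the track in both views: (205,123) wrist, (668,60) in the scene crop. The plate hasn't moved. Next I'll go behind it.

>>> {"fn": "servo_tool", "kwargs": {
  "increments": [
    [0.1,0.04,0.57,0.01,0,0,30],
    [0.1,0.04,0.57,0.01,0,0,30],
    [0.1,0.04,0.57,0.01,0,0,30],
    [0.1,0.04,0.57,0.01,0,0,30],
    [0.1,0.04,0.57,0.01,0,0,30]
  ]
}}

```text
time: 7.28
position: [539.2, -123.2, 125.6]
ee_rot: [0.546, 0.45, -0.546, 0.449]
force: [0.4, 0.3, -0.8]
gripper_width: 0.35
```

Run:
```python
from h import *
from workcell import ctrl,eyes
s=ctrl.state(); plan(s,(2,-55),60); rows(s,(2,-55),60,3)
im=eyes.read_camera("wrist")[:,:,::-1]; cv2.imwrite("pics/wrist9.png",im)
```

```text
world d [  1.7  14.9 -65.6] tool d/60 [ 1.093 -0.019 -0.248] rot/6deg [-0.087 -0.003  0.002]
ledge pos [  3.  -69.9 125.6] F [ 0.4  0.3 -0.8] t 7.28 w 0.3504022571160815
[[-0.0, 0.981, -0.192], [0.0, -0.192, -0.981], [-1.0, -0.0, -0.0]]
[0.36, -0.01, -0.08, -0.03, -0.0, 0.0]
[0.36, -0.01, -0.08, -0.03, -0.0, 0.0]
[0.36, -0.01, -0.08, -0.03, -0.0, 0.0]
```

View pics/wrist9.png

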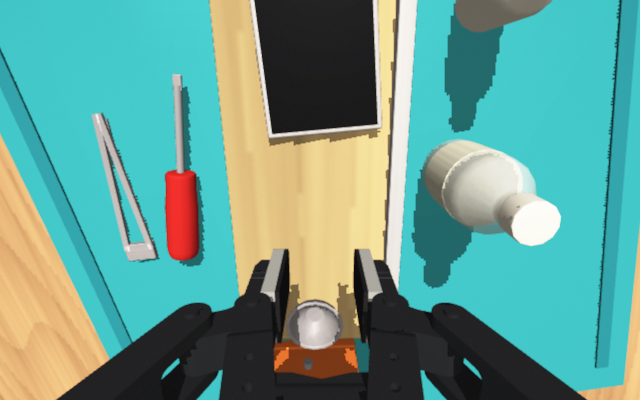

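Run:
```python
from h import *
from workcell import ctrl,eyes
c=eyes.calibration("wrist")
for px in ((269,138),(382,127)): print(W2L(l,[ray(c,px,67)]))
for px in ((253,-10),(402,100),(220,100),(239,280)): print(W2L(l,[ray(c,px,60)]))
```

```text
[[-29.91039799 -26.08121837  67.        ]]
[[ 40.71932322 -20.32835485  67.        ]]
[[-34.82558803  57.04748268  60.        ]]
[[53.76166169 -4.67614126 60.        ]]
[[-60.18762173  -2.96846788  60.        ]]
[[ -59.98404355 -132.04850144   60.        ]]
```

>>> {"fn": "servo_tool", "kwargs": {
  "increments": [
    [0.4,-0.02,0.0,-0.08,0,0,30],
    [0.4,0,-0.12,0,0,0,30],
    [0.29,0,-0.1,0,0,0,30],
    [0,0,0,0,0,0,30]
  ]
}}

```text
time: 7.82
position: [538.0, -116.5, 56.9]
ee_rot: [-0.545, -0.45, 0.547, -0.449]
force: [0.8, 0.3, 0.8]
gripper_width: 0.35
```

Run:
```python
from h import *
from workcell import ctrl,eyes
s=ctrl.state(); plan(s,(2,-55),50)
im=eyes.read_camera("wrist")[:,:,::-1]; cv2.imwrite("pics/wrist10.png",im)
im=eyes.read_camera("scene")[:,:,::-1]
cv2.imwrite("pics/scene10z.png",cv2.resize(im[185:285,165:345],(792,440),interpolation=cv2.INTER_CUBIC))
```

```text
world d [ 3.   8.2 -6.9] tool d/60 [ 0.115  0.023 -0.144] rot/6deg [-0.095  0.021  0.032]
ledge pos [  0.5 -63.6  56.9] F [0.8 0.3 0.8] t 7.83 w 0.34957820783777527
[[-0.004, 0.981, -0.193], [-0.002, -0.193, -0.981], [-1.0, -0.003, 0.002]]
```

View pics/wrist10.png

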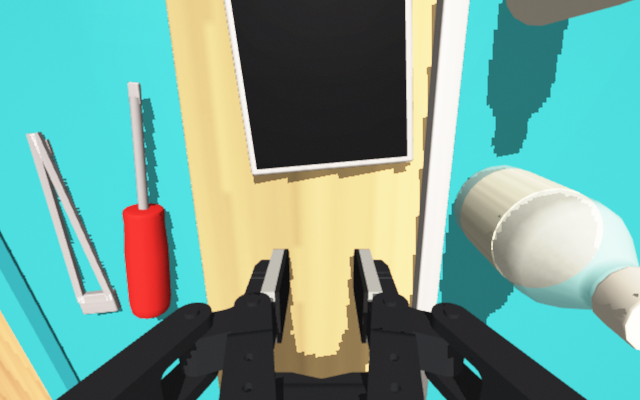

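View pics/scene10z.png

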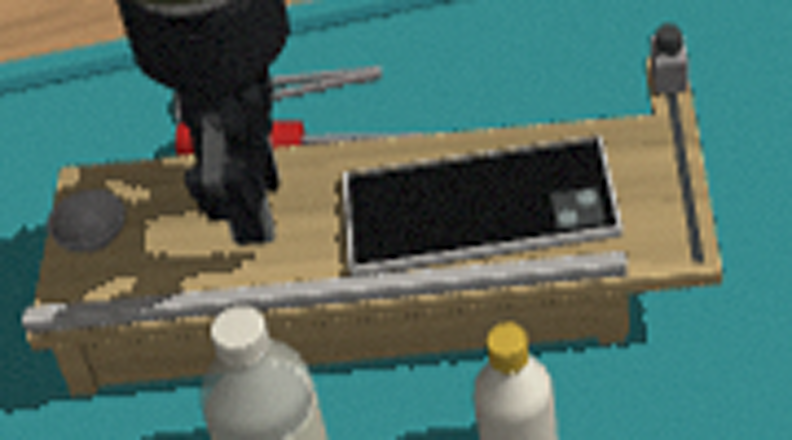

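Fingers are behind the plate, with the dish well behind them and the fence clear. I'll feel for the deck in small downward steps.

>>> {"fn": "servo_tool", "kwargs": {
  "increments": [
    [0.15,0,0,-0.09,0.02,0.03,30],
    [0,0,0,0,0,0,30]
  ]
}}

```text
time: 8.18
position: [539.8, -117.7, 50.2]
ee_rot: [0.545, 0.451, -0.543, 0.453]
force: [-0.2, 0.3, 0.2]
gripper_width: 0.347
```

>>> {"fn": "servo_tool", "kwargs": {
  "increments": [
    [0.05,0,0,0,0,0,30],
    [0,0,0,0,0,0,30]
  ]
}}

```text
time: 8.43
position: [540.0, -117.9, 47.5]
ee_rot: [0.546, 0.45, -0.543, 0.453]
force: [0.0, -0.6, 0.3]
gripper_width: 0.349
```

Run:
```python
from h import *
from workcell import ctrl,eyes
s=ctrl.state(); plan(s,(2,-55),40)
im=eyes.read_camera("wrist")[:,:,::-1]; cv2.imwrite("pics/wrist11.png",im)
im=eyes.read_camera("scene")[:,:,::-1]
cv2.imwrite("pics/scene11z.png",cv2.resize(im[195:260,190:290],(800,520),interpolation=cv2.INTER_CUBIC))
```

```text
world d [ 0.9  9.5 -7.5] tool d/60 [ 0.125 -0.015 -0.159] rot/6deg [-0.009 -0.008 -0.053]
ledge pos [  2.8 -64.5  47.5] F [ 0.  -0.6  0.3] t 8.43 w 0.34922903873644473
[[0.006, 0.983, -0.184], [-0.0, -0.184, -0.983], [-1.0, 0.006, -0.001]]
```

View pics/scene11z.png

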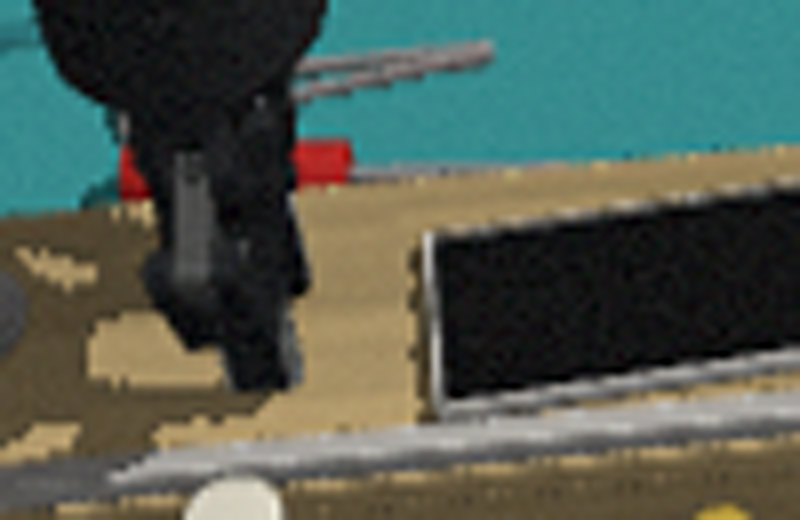

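View pics/wrist11.png

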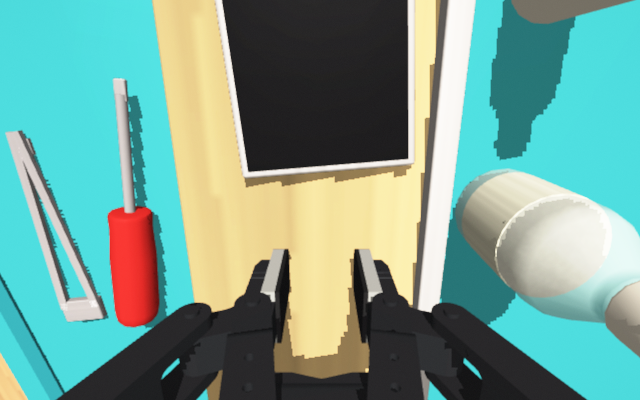

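>>> {"fn": "servo_tool", "kwargs": {
  "increments": [
    [0.04,0,0,0,0,-0.05,30],
    [0,0,0,0,0,0,30]
  ]
}}

```text
time: 8.78
position: [540.4, -117.9, 45.3]
ee_rot: [0.544, 0.452, -0.544, 0.452]
force: [-0.6, -1.1, -0.1]
gripper_width: 0.351
```

>>> {"fn": "servo_tool", "kwargs": {
  "increments": [
    [0.03,0,0,0,0,0,30],
    [0,0,0,0,0,0,30]
  ]
}}

```text
time: 9.02
position: [540.9, -118.0, 45.3]
ee_rot: [0.545, 0.452, -0.543, 0.451]
force: [-0.2, -0.0, 0.4]
gripper_width: 0.346
```

>>> {"fn": "servo_tool", "kwargs": {
  "increments": [
    [0.03,0,0,0,0,0,30],
    [0,0,0,0,0,0,30]
  ]
}}

```text
time: 9.28
position: [541.3, -118.1, 45.2]
ee_rot: [0.545, 0.452, -0.543, 0.451]
force: [0.2, -0.2, -0.5]
gripper_width: 0.353
```

Run:
```python
from h import *
from workcell import ctrl,eyes
s=ctrl.state(); plan(s,(2,-55),40); print(s["joints"],s["joint_torque"],s["wrist_torque"])
```

```text
world d [-0.3  9.8 -5.2] tool d/60 [ 0.087 -0.036 -0.159] rot/6deg [-0.013 -0.029 -0.016]
ledge pos [  4.1 -64.5  45.2] F [ 0.2 -0.2 -0.5] t 9.28 w 0.3529476607155347
[[0.002, 0.983, -0.185], [0.003, -0.185, -0.983], [-1.0, 0.002, -0.003]]
[-0.36306979  0.38119697  0.5919525   1.86450984 -0.25813091  0.97013328
  0.15708343] [ 5.24568174e-02 -5.08427668e+01  8.96887243e+00 -3.23751390e+01
  6.61150945e-03  1.77986124e-01  1.02226459e-02] [-0.07071988  0.03177231 -0.00218245]
```

>>> {"fn": "servo_tool", "kwargs": {
  "increments": [
    [0.06,0,0,0,0,0,30],
    [0,0,0,0,0,0,30]
  ]
}}

```text
time: 9.52
position: [542.1, -118.3, 45.5]
ee_rot: [0.546, 0.452, -0.542, 0.451]
force: [0.7, -0.4, -0.1]
gripper_width: 0.354
```

Run:
```python
from h import *
from workcell import ctrl,eyes
im=eyes.read_camera("scene")[:,:,::-1]; cv2.imwrite("pics/scene12.png",im)
cv2.imwrite("pics/scene12z.png",cv2.resize(im[195:260,190:290],(800,520),interpolation=cv2.INTER_CUBIC))
im=eyes.read_camera("wrist")[:,:,::-1]; cv2.imwrite("pics/wrist12.png",im)
s=ctrl.state(); print(s["joints"],s["position"],s["force"])
```

```text
[-0.3604527   0.38253724  0.59099601  1.86319843 -0.26135601  0.96932921
  0.15988379] [ 542.21329144 -118.34170505   44.96985018] [-2.62284867  0.62545099 12.22677554]
```

View pics/scene12.png

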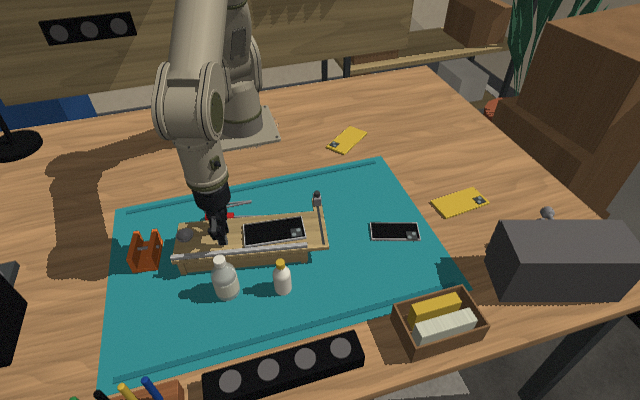

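View pics/scene12z.png

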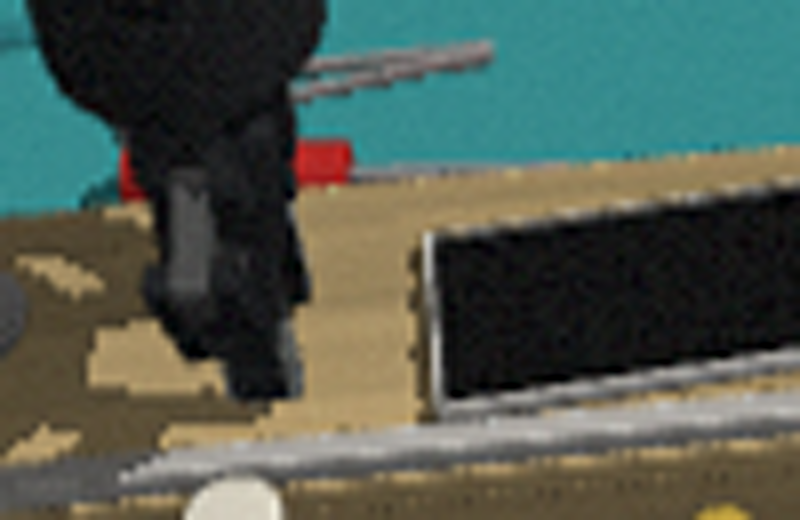

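View pics/wrist12.png

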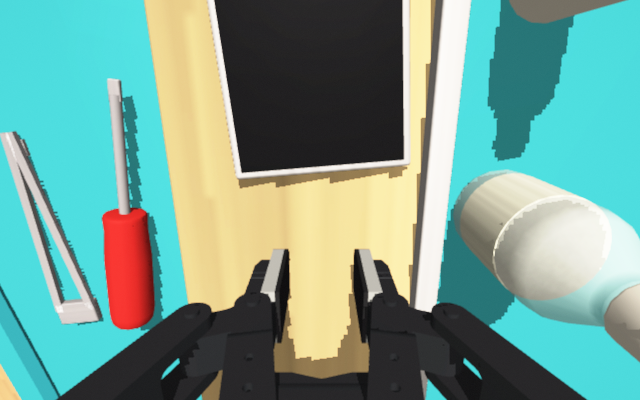

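Deck contact confirmed (Fz 12 N at TCP z ≈ 45), so tips end about 15 mm above the reported TCP. I'll raise to z ≈ 48, giving tips about 3 mm above the deck, and approach the plate.

>>> {"fn": "servo_tool", "kwargs": {
  "increments": [
    [-0.06,0,0,0,-0.03,-0.02,30],
    [0,-0.03,-0.15,0,0,0,30],
    [0,0,-0.15,0,0,0,30],
    [0,0,0,0,0,0,30]
  ]
}}

```text
time: 10.12
position: [543.3, -98.2, 47.4]
ee_rot: [0.544, 0.452, -0.544, 0.451]
force: [0.8, 0.9, -0.6]
gripper_width: 0.352
```

Run:
```python
from h import *
from workcell import ctrl,eyes
s=ctrl.state(); plan(s,(2.5,71.7),48)
im=eyes.read_camera("wrist")[:,:,::-1]; cv2.imwrite("pics/wrist13.png",im)
```

```text
world d [ 21.4 114.3   0.6] tool d/60 [-0.008 -0.    -1.938] rot/6deg [-0.007 -0.013  0.01 ]
ledge pos [  2.4 -44.6  47.4] F [ 0.8  0.9 -0.6] t 10.12 w 0.3515093649834272
[[-0.001, 0.983, -0.184], [0.002, -0.184, -0.983], [-1.0, -0.001, -0.001]]
```

View pics/wrist13.png

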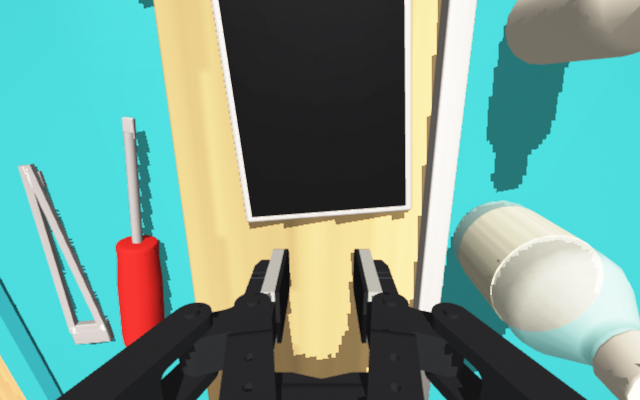

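>>> {"fn": "servo_tool", "kwargs": {
  "increments": [
    [-0.01,0,-0.14,0,0,0,30],
    [0,0,-0.14,0,0,0,30],
    [0,0,-0.14,0,0,0,30],
    [0,0,-0.14,0,0,0,30]
  ]
}}

```text
time: 10.68
position: [549.5, -64.4, 48.0]
ee_rot: [-0.544, -0.452, 0.545, -0.451]
force: [0.5, -0.6, -0.9]
gripper_width: 0.352
```

Run:
```python
from h import *
from workcell import ctrl,eyes
s=ctrl.state(); plan(s,(2.5,71.7),48)
im=eyes.read_camera("wrist")[:,:,::-1]; cv2.imwrite("pics/wrist14.png",im)
```

```text
world d [15.1 80.5  0. ] tool d/60 [ 0.000e+00 -1.000e-03 -1.365e+00] rot/6deg [-0.024 -0.006  0.012]
ledge pos [  2.4 -10.2  48. ] F [ 0.5 -0.6 -0.9] t 10.68 w 0.3516114259665732
[[-0.001, 0.983, -0.186], [0.001, -0.186, -0.983], [-1.0, -0.001, -0.001]]
```

View pics/wrist14.png

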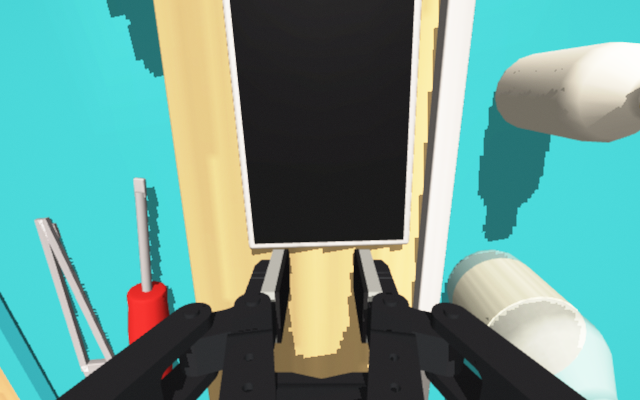

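The plate has squared up against both fingertips, with its rear edge level at row 244. I'll keep pushing.

>>> {"fn": "servo_tool", "kwargs": {
  "increments": [
    [0,0,-0.16,-0.02,0,0,30],
    [0,0,-0.16,0,0,0,30],
    [0,0,-0.16,0,0,0,30],
    [0,0,-0.16,0,0,0,30]
  ]
}}

```text
time: 11.22
position: [557.2, -22.9, 47.9]
ee_rot: [0.544, 0.453, -0.544, 0.451]
force: [-1.1, -1.2, -0.3]
gripper_width: 0.35
```

Run:
```python
from h import *
from workcell import ctrl,eyes
s=ctrl.state(); plan(s,(2.5,71.7),48)
```

```text
world d [ 7.4 39.   0.1] tool d/60 [-0.     0.003 -0.662] rot/6deg [ 0.007 -0.011  0.012]
ledge pos [ 2.3 32.  47.9] F [-1.1 -1.2 -0.3] t 11.22 w 0.3500715504777799
[[-0.001, 0.983, -0.182], [0.001, -0.182, -0.983], [-1.0, -0.001, -0.001]]
```

>>> {"fn": "servo_tool", "kwargs": {
  "increments": [
    [0,0,-0.14,0,0,0,30],
    [0,0,-0.12,0,0,0,30],
    [0,0,-0.08,0,0,0,30],
    [0,0,0,0,0,0,30]
  ]
}}

```text
time: 11.72
position: [561.3, -0.5, 47.9]
ee_rot: [0.543, 0.453, -0.543, 0.452]
force: [0.2, -0.5, 0.5]
gripper_width: 0.351
```

Run:
```python
from h import *
from workcell import ctrl,eyes
s=ctrl.state(); plan(s,(2.5,71.7),48)
im=eyes.read_camera("wrist")[:,:,::-1]; cv2.imwrite("pics/wrist15.png",im)
for n,(x0,y0) in (("scene",(220,180)),("top",(280,110))):
  im=eyes.read_camera(n)[:,:,::-1]; cv2.imwrite(f"pics/{n}15.png",im)
  cv2.imwrite(f"pics/{n}15z.png",cv2.resize(im[y0:y0+90,x0:x0+130],(780,540),interpolation=cv2.INTER_CUBIC))
```

```text
world d [ 3.3 16.6  0.1] tool d/60 [-0.001  0.004 -0.282] rot/6deg [ 0.018 -0.012  0.013]
ledge pos [ 2.3 54.8 47.9] F [ 0.2 -0.5  0.5] t 11.72 w 0.35078521910435123
[[-0.001, 0.983, -0.181], [0.002, -0.181, -0.983], [-1.0, -0.001, -0.001]]
```

View pics/wrist15.png

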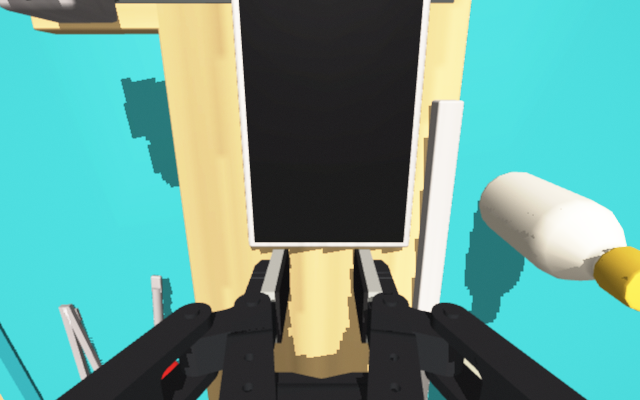

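View pics/scene15z.png

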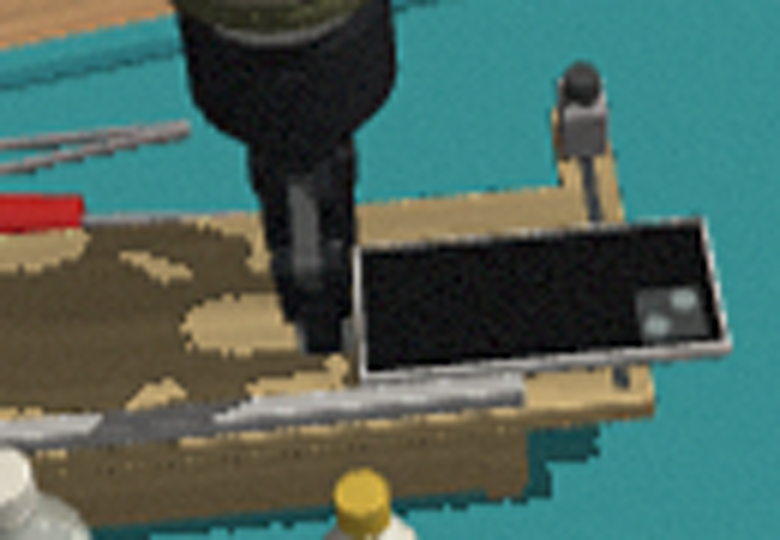

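View pics/top15z.png

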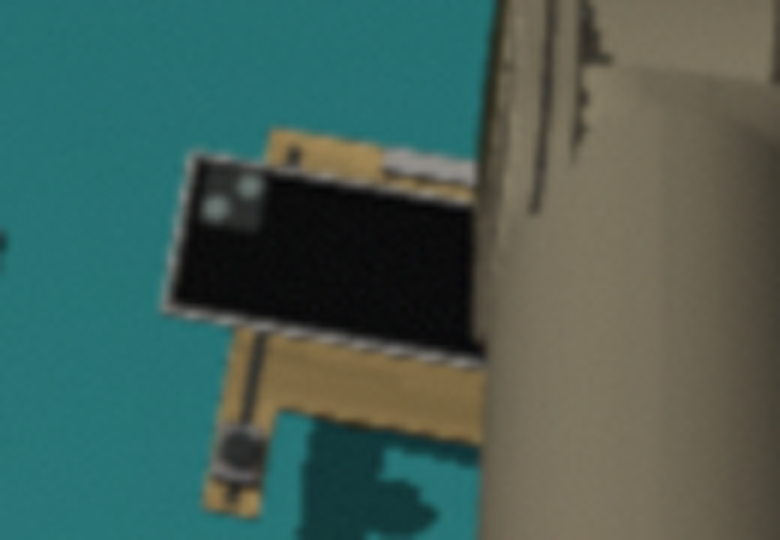

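Run:
```python
from h import *
from workcell import eyes
ct,cs=eyes.calibration("top"),eyes.calibration("scene")
zt=lambda u,v:((u+.5)/6-.5+280,(v+.5)/6-.5+110)
zs=lambda u,v:((u+.5)/6-.5+220,(v+.5)/6-.5+180)
for p in ((190,153),(164,312)): print("top",W2L(l,[ray(ct,zt(*p),67)])[0])
for p in ((706,219),(731,352),(356,252),(362,380)): print("scene",W2L(l,[ray(cs,zs(*p),67)])[0])
for p in ((272,130),(206,514),(259,517)): print("ledge top",W2L(l,[ray(ct,zt(*p),60)])[0])
for p in ((654,411),): print("ledge sc",W2L(l,[ray(cs,zs(*p),60)])[0])
print("knob",W2L(l,[ray(ct,zt(240,450),100)])[0],W2L(l,[ray(cs,zs(582,83),100)])[0])
```

```text
top [ 39.2927841  212.29286772  67.        ]
top [-30.64611332 210.58329855  67.        ]
scene [-27.0740048  212.47185432  67.        ]
scene [ 44.89291532 211.64334697  67.        ]
scene [-25.9357164  68.4462893  67.       ]
scene [41.85952783 68.11837992 67.        ]
ledge top [ 57.19177646 179.72768493  60.        ]
ledge top [-111.98028078  177.38284189   60.        ]
ledge top [-109.16231523  154.91809882   60.        ]
ledge sc [ 64.77816755 178.8481256   60.        ]
knob [-87.21488015 167.01630522 100.        ] [-79.69922549 167.31784737 100.        ]
```

Overhang is about 32 mm so far, and the plate is parallel. It needs about 16.5 mm more.

>>> {"fn": "servo_tool", "kwargs": {
  "increments": [
    [0,0,-0.1,0.02,0,0,30],
    [0,0,-0.09,0,0,0,30],
    [0,0,-0.05,0,0,0,30],
    [0,0,0,0,0,0,30]
  ]
}}

```text
time: 12.38
position: [564.0, 13.6, 48.0]
ee_rot: [-0.544, -0.452, 0.544, -0.451]
force: [-0.0, 0.3, 0.2]
gripper_width: 0.354
```

Run:
```python
from h import *
from workcell import ctrl,eyes
s=ctrl.state(); plan(s,(2.5,71.7),48)
```

```text
world d [0.7 2.6 0. ] tool d/60 [-0.     0.003 -0.044] rot/6deg [-0.018 -0.01   0.013]
ledge pos [ 2.3 69.1 48. ] F [-0.   0.3  0.2] t 12.38 w 0.3544981002427196
[[-0.001, 0.983, -0.185], [0.001, -0.185, -0.983], [-1.0, -0.001, -0.001]]
```

>>> {"fn": "servo_tool", "kwargs": {
  "increments": [
    [0,0,-0.035,0,0,0,30],
    [0,0,0,0,0,0,30],
    [0,0,0.1,0,0,0,30],
    [0,0,0.3,0,0,0,30],
    [-0.8,0,0.1,0,0,0,30]
  ]
}}

```text
time: 13.0
position: [556.0, -16.5, 93.7]
ee_rot: [-0.542, -0.453, 0.546, -0.45]
force: [0.3, -0.2, 0.1]
gripper_width: 0.351
```

>>> {"fn": "servo_tool", "kwargs": {
  "increments": [
    [-0.9,0,0.1,0,0,0,30],
    [-0.7,-0.3,0.6,0,0,0,30],
    [-0.2,-0.5,0.8,0,0,0,30],
    [0,-0.5,0.8,0,0,0,30],
    [0,0,0,0,0,0,30]
  ]
}}

```text
time: 13.62
position: [450.3, -149.4, 209.0]
ee_rot: [-0.546, -0.449, 0.546, -0.449]
force: [0.3, 0.7, 0.5]
gripper_width: 0.351
```

Run:
```python
from h import *
from workcell import ctrl,eyes
s=ctrl.state(); plan(s,(2.5,71.7),48)
for n,(x0,y0) in (("scene",(220,180)),("top",(280,110))):
  im=eyes.read_camera(n)[:,:,::-1]; cv2.imwrite(f"pics/{n}16.png",im)
  cv2.imwrite(f"pics/{n}16z.png",cv2.resize(im[y0:y0+90,x0:x0+130],(780,540),interpolation=cv2.INTER_CUBIC))
```

```text
world d [ 114.3  165.5 -161. ] tool d/60 [ 2.683  1.339 -3.074] rot/6deg [-0.097 -0.002  0.007]
ledge pos [ -79.6 -112.   209. ] F [0.3 0.7 0.5] t 13.62 w 0.3507199278085829
[[-0.001, 0.981, -0.193], [0.0, -0.193, -0.981], [-1.0, -0.001, -0.0]]
```

View pics/scene16z.png

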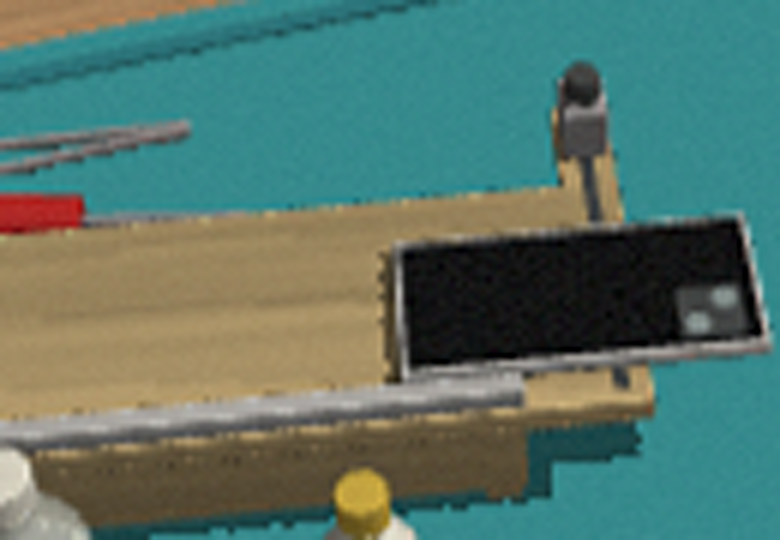

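View pics/top16z.png

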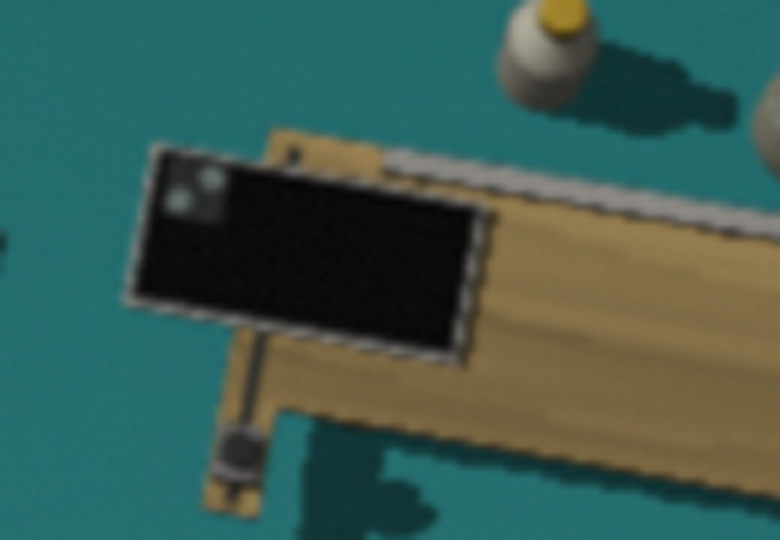

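View pics/scene16.png

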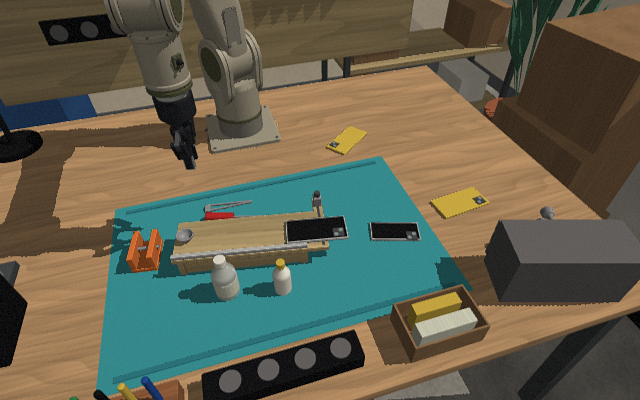

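Run:
```python
from h import *
from workcell import eyes
ct,cs=eyes.calibration("top"),eyes.calibration("scene")
zt=lambda u,v:((u+.5)/6-.5+280,(v+.5)/6-.5+110)
zs=lambda u,v:((u+.5)/6-.5+220,(v+.5)/6-.5+180)
for p in ((155,146),(127,302),(489,206),(460,362)): print("top",W2L(l,[ray(ct,zt(*p),67)])[0])
for p in ((743,215),(770,347),(397,246),(402,380)): print("scene",W2L(l,[ray(cs,zs(*p),67)])[0])
print(proj(ct,L2W(l,[[-85,168,100],[-73,178,87]])),zt(240,450))
```

```text
top [ 39.61251277 227.64839715  67.        ]
top [-29.23548195 226.93512331  67.        ]
top [39.4840347 82.1472021 67.       ]
top [-29.18246901  82.63166343  67.        ]
scene [-27.48392681 227.92858562  67.        ]
scene [ 44.18803338 227.12367634  67.        ]
scene [-27.25704243  85.21725601  67.        ]
scene [43.70372572 83.48269475 67.        ]
[[319.35456722 183.63855184]
 [316.32491219 178.90800076]] (319.5833333333333, 184.58333333333331)
```

```bash
python3 -c "
from workcell import ctrl
print(ctrl.sign_off())"
```

```text
the job is handed in; nothing more can be done
None
```

The job is done and handed in, at about 13.7 s of the 48 s allowed. I pushed the stop to the end of its track first. Then I slid the plate flat along the ledge with two fingertips on its rear edge and backed the arm clear.

**Last checks**
- **Overhang:** about 48 mm of the plate's 146 mm sticks out past the open end. A third would be 48.7 mm.
- **Straightness:** the plate ended within about 0.5° of the ledge. It started about 4° off, and the two-finger push squared it up.
- **Stop:** a steady push gave 12 N with no further movement. In the top view the knob is within about 1 pixel (some 2 mm) of the 85 mm position.
- **Other things:** the scene picture shows the bottles, dish, clamp, driver, tweezers and spare plate where they were. I only looked; I did not measure them again. The arm is about 200 mm up, reading no outside force.

**Checks that disagreed**
- **Fingertip length:** `tips_ahead` says the tips are 25 mm ahead of the TCP. The cameras and a light touch on the deck (about 12 N) put them about 15 to 20 mm behind it, so I set heights by pictures and touch. Because of this, my first push at the stop passed above it without touching anything.
- **Camera agreement:** the top and scene views differ by about 4 to 7 mm across the ledge (knob at x −87 and −80). The wrist view read about 5 mm off along it.

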